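Lid the four sweet tins

TASK

Close up the four open sweet tins on the counter: put each loose lid on the tin of its own shape and size, so that it drops in fully and lies flat on the rim, and let go of it. Leave the tins standing where they are; do not shove them about or tip them.

Things in the scene. Friction and masses are not known exactly. Their poses are not given: they have to be found in the camera images.
- big_round_tin_mouth (a point): Large round open sweet tin, 110 mm outer and 104 mm inner diameter, copper-coloured, 50 mm high, walls 3 mm, about 0.85 kg, standing loose on the counter, sweets inside up to 34 mm above the counter. This point is the centre of its open mouth at rim height (50 mm above the counter); z up.
- small_round_tin_mouth (a point): Small round open sweet tin, 74 mm outer and 68 mm inner diameter, copper-coloured, 50 mm high, walls 3 mm, about 0.85 kg, standing loose on the counter, sweets inside up to 34 mm above the counter. This point is the centre of its open mouth at rim height (50 mm above the counter); z up.
- square_tin_mouth (a point): Square open sweet tin, 90 mm outer and 84 mm inner width both ways, sides along its x and y, copper-coloured, 50 mm high, walls 3 mm, about 0.85 kg, standing loose on the counter, sweets inside up to 34 mm above the counter. This point is the centre of its open mouth at rim height (50 mm above the counter); z up.
- oblong_tin_mouth (a point): Oblong open sweet tin, outer 122 mm along its x by 72 mm along its y, inner 116 by 66 mm, copper-coloured, 50 mm high, walls 3 mm, about 0.85 kg, standing loose on the counter, sweets inside up to 34 mm above the counter. This point is the centre of its open mouth at rim height (50 mm above the counter); z up.
- big_round_lid_grip (a point): Large round lid: 120 mm plate, plug below it 92 mm in diameter; round black knob 24 mm in diameter, 30 mm tall. Brass, 0.14 kg, loose, right way up. From below: plug 10 mm deep (foot drawn in 4 mm), plate 4 mm, handle 30 mm. Point: centre of the handle, 29 mm above the lid's underside; z up. Seated: plug in the tin with 6 mm play all round, plate on the rim, point 19 mm above the rim.
- small_round_lid_grip (a point): Small round lid: 84 mm plate, plug below it 56 mm in diameter; round black knob 24 mm in diameter, 30 mm tall. Brass, 0.14 kg, loose, right way up. From below: plug 10 mm deep (foot drawn in 4 mm), plate 4 mm, handle 30 mm. Point: centre of the handle, 29 mm above the lid's underside; z up. Seated: plug in the tin with 6 mm play all round, plate on the rim, point 19 mm above the rim.
- square_lid_grip (a point): Square lid: 100 by 100 mm plate, plug below it 72 by 72 mm, sides along its x and y; black bar handle 45 mm along its x, 16 mm along its y, 30 mm tall. Brass, 0.14 kg, loose, right way up. From below: plug 10 mm deep (foot drawn in 4 mm), plate 4 mm, handle 30 mm. Point: centre of the handle, 29 mm above the lid's underside; z up. Seated: plug in the tin with 6 mm play all round, plate on the rim, point 19 mm above the rim.
- oblong_lid_grip (a point): Oblong lid: plate 132 mm along its x by 82 mm along its y, plug below it 104 by 54 mm; black bar handle 45 mm along its x, 16 mm along its y, 30 mm tall. Brass, 0.14 kg, loose, right way up. From below: plug 10 mm deep (foot drawn in 4 mm), plate 4 mm, handle 30 mm. Point: centre of the handle, 29 mm above the lid's underside; z up. Seated: plug in the tin with 6 mm play all round, plate on the rim, point 19 mm above the rim.
Things that resemble listed ones, but are neither listed nor needed, are in the scene too. Leave any turquoise look-alike of the part that bears big_round_lid_grip alone.

How it is judged:
At the end, for the whole second after the job is handed in: Each of the four lids sits in its own tin: centred within 11 mm, its handle point 15 to 22 mm above the tin's rim (plate on the rim), lid and tin level within 0.06 rad, released and at rest (horizontal distance between big_round_lid_grip and big_round_tin_mouth below 0.011 m and z of big_round_lid_grip in the frame of big_round_tin_mouth between 0.015 and 0.022 m and angle between each of big_round_lid_grip, big_round_tin_mouth, small_round_lid_grip, small_round_tin_mouth, square_lid_grip, square_tin_mouth, oblong_lid_grip, oblong_tin_mouth's own z axis and vertical below 0.06 rad and linear speed of each of big_round_lid, small_round_lid, square_lid, oblong_lid below 0.02 m/s and horizontal distance between small_round_lid_grip and small_round_tin_mouth below 0.011 m and z of small_round_lid_grip in the frame of small_round_tin_mouth between 0.015 and 0.022 m and horizontal distance between square_lid_grip and square_tin_mouth below 0.011 m and z of square_lid_grip in the frame of square_tin_mouth between 0.015 and 0.022 m and horizontal distance between oblong_lid_grip and oblong_tin_mouth below 0.011 m and z of oblong_lid_grip in the frame of oblong_tin_mouth between 0.015 and 0.022 m); the robot touches nothing.
It fails at once if the big round tin is shoved or tipped: its mouth moves more than 35 mm (distance of big_round_tin_mouth from where it was at the start of the episode above 0.035 m).
It fails at once if the small round tin is shoved or tipped: its mouth moves more than 35 mm (distance of small_round_tin_mouth from where it was at the start of the episode above 0.035 m).
It fails at once if the square tin is shoved or tipped: its mouth moves more than 35 mm (distance of square_tin_mouth from where it was at the start of the episode above 0.035 m).
It fails at once if the oblong tin is shoved or tipped: its mouth moves more than 35 mm (distance of oblong_tin_mouth from where it was at the start of the episode above 0.035 m).
It also fails if it takes over 106 s, if anything falls off the work surface, if the arm or the gripper's body presses on something with over 40 N, if the wrist force passes 120 N, or if a joint passes its speed limit or range.

ROBOT

A 6-joint arm with a two-finger parallel gripper is mounted at the origin on the work surface. World frame = base frame: x ahead of the robot, y to its left, z up, the work surface at z = 0. Lengths are in m, angles in rad, forces in N, time in s.
With the tool pointing down it reaches from about 0.275 to 0.825 m from the base axis. Payload 5.2 kg.
Tool frame: the origin (TCP) lies on the centre line of the jaws, within the pads' length; the fingertips stand 14 mm ahead of it and the grasp point (between the pads) lies 5 mm behind it; z points along the fingers, y is the direction in which the jaws open and shut (so a half turn about z gives the same grasp; the last joint's range is limited). The gripper opens to 93 mm and grips with 3 to 60 N. Pads are 15 mm wide; open, the fingers measure 128 mm over their backs; the gripper's body (75 mm by 188 mm) begins 65 mm behind the grasp point.
Start: joints at [0.978, 0.259, 1.535, -0, 1.348, -0.203], TCP at [0.209, 0.509, 0.233] pointing down, gripper open.
Joint ranges: [-3.14, 3.14], [-0.91, 2.08], [0.19, 2.58], [-1.22, 4.36], [0.22, 2.71], [-3.12, 3.12]. Speed limits (rad/s): [2.57, 2.57, 3.14, 3.14, 3.14, 3.14].

INTERFACE

Orientations are given as [roll, pitch, yaw] about the fixed x, y, z axes, in that order (R = Rz(yaw) Ry(pitch) Rx(roll)).
In Python, from workcell import monitor, optics, job gives the robot as it stands.
- The arm moves only by the tool play_rows, never from a script. Its argument "plan" is a list that holds one entry, the list of rows, each a list of 7 numbers: the opening, from 0 (shut) to 1 (fully open), then the shift along the tool's x, y, z scaled (see below), then the turn, a rotation vector about the tool's x, y, z scaled (see below). A call has 1 to 12 rows; each row shifts and turns the pose as measured when the row begins, along the tool's axes as they then stand; what a row does not reach is not made up. The controller multiplies each number of a shift by 80 mm and each number of a turn by pi/2 rad. A row lasts 1/12 s, in which the tool goes at most 41.7 mm and 7.16 degrees, less where a joint would pass 70% of its speed; a pose out of reach is approached as far as the arm can. A call with a number of a shift or a turn outside -1 to 1 is refused whole. A call with a gripper value outside its range is refused whole. The fingers move at their own pace and stop on an object; the grip force is fixed at half the most. Time passes only in rows, so rows that do not move let the fingers close. It gives the time, the measured TCP pose, the force and the opening at its end, in the units of the state.
- monitor.observe(): the state, without advancing time (a new reading comes with each control period).
- optics.grab_frame(name): name is "scene" or "side" or "wrist"; returns a dict with "frame" (480x640x3 uint8, red, green, blue), "intrinsics" (3x3 intrinsics, pixels), "dist_coeffs" ([k1, k2, p1, p2, k3] as OpenCV has them; the pictures are not rectified), "position" and "attitude" of the camera in the world; the wrist camera has in their place "T_tool_cam" (4x4, takes a point from camera to tool coordinates, whose origin is the TCP and whose axes are the flange's). Camera axes: x right, y down, z forward; pixel columns grow to the right and rows downward; lengths in m; the calibration is good to about 2 mm. A picture is of the moment at which its call begins: read the wrist's pose just before it. There is no depth.
- job.sign_off(): hands the job in, once; it reports no verdict.
The state is a dict: "t": time; "qpos": joint angles; "dq": joint speeds; "joint_torque": joint torques, N m; "eef_pos": TCP position; "tcp_rot": TCP orientation; "ft_force": force on the tool from outside, world axes, zero at the start; "moment": the same for the moment, N m; "grip_width": finger opening in m.
Only numpy, scipy, OpenCV 4.12 (cv2) and the standard library are available. Lean on these libraries where they do the work, as an engineer would, in place of code of your own. Each camera call takes 0.05 s, during which the arm holds its last target.

## Working session

There is one attempt and no reset: what is moved stays moved. The work goes in short steps, Python scripts to look and compute and a tool call to move; the robot and the scene stay as the last step left them, time stands still between calls to the robot, and variables do not carry over. Pictures are saved under pics/ and viewed, and the job is handed in when it is done.

Besides the shell and the picture viewer there is one more tool, called after "Call:" as name(argument=value, ...), one argument or row to a line, values as JSON. play_rows: Moves the arm, as the interface text tells. Its arguments: {"type":"object","properties":{"plan":{"type":"array"}},"required":["plan"]}

```bash
ls; mkdir -p pics; python3 - <<'E'
from workcell import monitor, optics, job
import cv2, numpy as np
print(monitor.observe())
for n in ["scene","side","wrist"]:
    f=optics.grab_frame(n)
    cv2.imwrite(f"pics/{n}0.png",f["frame"][:,:,::-1])
    print(n,{k:np.round(v,4).tolist() for k,v in f.items() if k!="frame"})
    np.savez(f"pics/{n}0.npz",**f)
E
```

```text
pics
{'t': 0.0, 'qpos': array([ 9.78203722e-01,  2.59332379e-01,  1.53605774e+00, -3.54068707e-06,
        1.34800006e+00, -2.02836284e-01]), 'dq': array([ 1.33788751e-03,  9.27560216e-05, -1.84698203e-04, -1.65817980e-03,
        7.01755589e-05, -2.07865483e-04]), 'joint_torque': array([ 8.12973667e-04, -4.37284791e+01, -2.84006917e+01,  7.16850115e-02,
        4.11500526e-02, -1.60057721e-04]), 'eef_pos': array([0.20868539, 0.50831787, 0.23183357]), 'tcp_rot': array([-3.13983128e+00, -3.58728232e-04,  2.75183680e+00]), 'ft_force': array([-0.61622764, -0.14220091, -0.25478554]), 'moment': array([-0.04600485,  0.06757116,  0.03510842]), 'grip_width': 0.09298216128813917}
scene {'intrinsics': [[580.7866, 0.0, 322.2893], [0.0, 580.7866, 240.5345], [0.0, 0.0, 1.0]], 'dist_coeffs': [-0.1179, 0.0, 0.0, 0.0, 0.0], 'position': [1.074, -0.7894, 1.2947], 'attitude': [-2.4714, 0.0108, 0.627]}
side {'intrinsics': [[546.0501, 0.0, 311.611], [0.0, 546.0501, 233.2683], [0.0, 0.0, 1.0]], 'dist_coeffs': [0.0015, 0.0, 0.0, 0.0, 0.0], 'position': [0.387, -0.9651, 0.9996], 'attitude': [-2.3346, -0.0163, -0.093]}
wrist {'intrinsics': [[365.3516, 0.0, 315.5614], [0.0, 365.3516, 245.876], [0.0, 0.0, 1.0]], 'dist_coeffs': [-0.0343, 0.0, 0.0, 0.0, 0.0], 'T_tool_cam': [[-0.0004, -0.9639, -0.2661, 0.0744], [1.0, -0.0004, 0.0001, -0.0015], [-0.0002, -0.2661, 0.9639, -0.1522], [0.0, 0.0, 0.0, 1.0]]}
```

View pics/scene0.png

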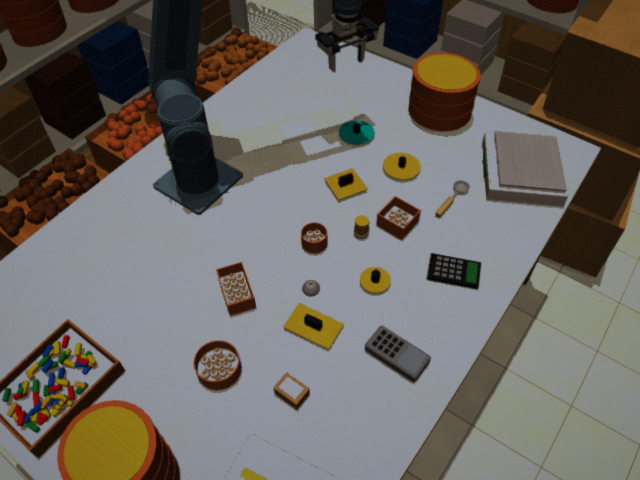

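View pics/side0.png

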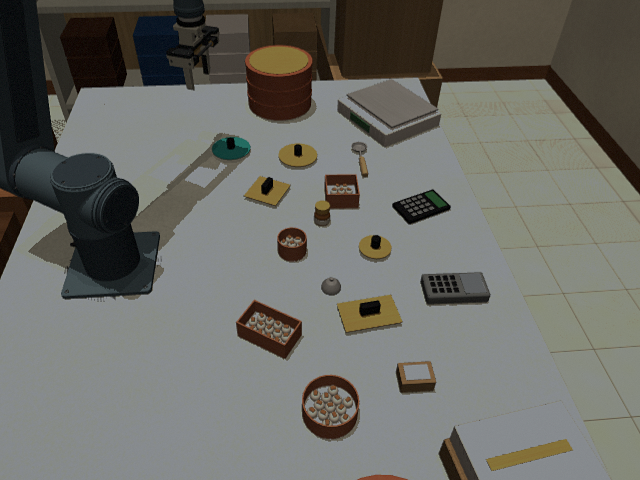

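View pics/wrist0.png

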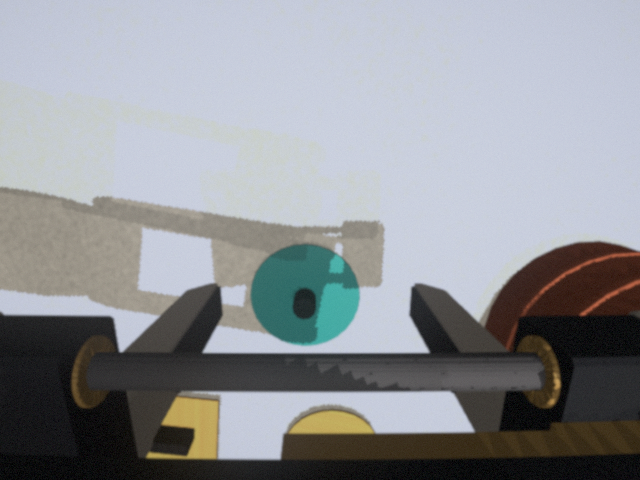

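```bash
cat > h.py <<'E'
import numpy as np, cv2
from scipy.spatial.transform import Rotation as R
def load(n): return dict(np.load(f"pics/{n}.npz"))
def campose(f,st=None):
    if "T_tool_cam" in f:
        T=np.eye(4);T[:3,:3]=R.from_euler('xyz',f["tcp_rot"]).as_matrix();T[:3,3]=f["eef_pos"]
        T=T@f["T_tool_cam"];return T[:3,:3],T[:3,3]
    return R.from_euler('xyz',f["attitude"]).as_matrix(),f["position"]
def cast(f,uv,z):
    uv=np.asarray(uv,float).reshape(-1,1,2)
    n=cv2.undistortPoints(uv,f["intrinsics"],f["dist_coeffs"]).reshape(-1,2)
    Rm,p=campose(f); d=np.c_[n,np.ones(len(n))]@Rm.T
    return (p+d*((z-p[2])/d[:,2])[:,None])[:,:2]
def project(f,P):
    Rm,p=campose(f); rv=cv2.Rodrigues(Rm.T)[0]
    return cv2.projectPoints(np.asarray(P,float).reshape(-1,1,3),rv,-Rm.T@p,f["intrinsics"],f["dist_coeffs"])[0].reshape(-1,2)
def rectify(f,z,x0,x1,y0,y1,s=0.001):
    "top view at plane z: col=(y1-y)/s, row=(x1-x)/s"
    xs=np.arange(x1,x0,-s);ys=np.arange(y1,y0,-s)
    Y,X=np.meshgrid(ys,xs);P=np.c_[X.ravel(),Y.ravel(),np.full(X.size,z)]
    m=project(f,P).reshape(X.shape+(2,)).astype(np.float32)
    return cv2.remap(f["frame"],m[...,0],m[...,1],cv2.INTER_LINEAR)
E
python3 - <<'E'
from h import *
for n in ["scene0","side0"]:
    f=load(n); im=f["frame"]
    hsv=cv2.cvtColor(im,cv2.COLOR_RGB2HSV)
    print(n)
    for nm,lo,hi,z in [("yellow",(18,120,80),(32,255,255),.014),("copper",(0,100,40),(15,255,255),.05)]:
        m=cv2.inRange(hsv,lo,hi)
        m=cv2.morphologyEx(m,cv2.MORPH_CLOSE,np.ones((3,3)))
        for c in cv2.findContours(m,cv2.RETR_EXTERNAL,cv2.CHAIN_APPROX_NONE)[0]:
            a=cv2.contourArea(c)
            if a<250 or a>6000: continue
            uv=c.reshape(-1,2).mean(0)
            w=cast(f,c,z)
            if np.abs(w).max()>1.5: continue
            (cx,cy),(ww,hh),an=cv2.minAreaRect((w*1000).astype(np.float32))
            print(nm,uv.round(),a,"rect",np.round([cx,cy,ww,hh,an],1))
        # black handles
    m=cv2.inRange(hsv,(0,0,0),(180,255,45))
    for c in cv2.findContours(m,cv2.RETR_EXTERNAL,cv2.CHAIN_APPROX_NONE)[0]:
        a=cv2.contourArea(c)
        if 60<a<800:
            uv=c.reshape(-1,2).mean(0)
            print("black",uv.round(),a,cast(f,uv[None],.029).round(4))
a=load("scene0")["frame"][120:400,180:480]
cv2.imwrite("pics/crop0.png",cv2.resize(a,None,fx=2.1,fy=2.1,interpolation=cv2.INTER_CUBIC)[:,:,::-1])
E
```

```text
scene0
yellow [106. 447.] 5040.0 rect [ 409.6 -732.1  196.3  172.2   38.2]
yellow [ 56. 403.] 392.0 rect [ 236.3 -745.7   73.8   57.7   72.1]
yellow [314. 326.] 1404.5 rect [ 608.9 -210.4  131.2   82.3    7.4]
yellow [375. 280.] 590.5 rect [658.6  -1.4  78.   81.7  33.7]
yellow [345. 184.] 732.5 rect [394.1 245.7  99.5 101.3  61.2]
yellow [401. 166.] 750.5 rect [492.9 411.  113.7 118.1  32.1]
yellow [446.  72.] 1542.5 rect [372.3 942.6 219.7 214.5  36.6]
copper [127. 445.] 1447.5 rect [ 439.  -716.4  283.4  182.4   38. ]
copper [292. 392.] 580.5 rect [ 682.6 -393.8   55.8   75.6   88.6]
copper [219. 365.] 1740.0 rect [ 499.7 -445.5  107.6  129.9   45.8]
copper [ 59. 382.] 817.5 rect [ 204.2 -719.9  279.6  202.2   89.9]
copper [236. 288.] 552.0 rect [ 392.9 -253.6   72.1  152.5   55.9]
copper [314. 238.] 637.5 rect [457.3  -3.   69.4 109.2  35.7]
copper [398. 217.] 1120.5 rect [608.9 194.5 124.4 106.2  87. ]
copper [606. 209.] 591.0 rect [1115.   605.4  319.5  144.7   60.9]
copper [ 52. 194.] 4545.0 rect [-318.7 -336.7  369.3  221.7   89.8]
copper [127. 127.] 2786.0 rect [-3.223e+02  
[... 2455 characters left out ...]
4467 -0.4672]]
black [352. 393.] 65.5 [[ 0.5339 -0.4159]]
black [411. 383.] 243.0 [[ 0.6551 -0.4055]]
black [292. 341.] 157.0 [[ 0.4255 -0.2835]]
black [248. 313.] 103.0 [[ 0.333  -0.2012]]
black [370. 308.] 222.0 [[ 0.6044 -0.2096]]
black [449. 297.] 336.0 [[ 0.7935 -0.1916]]
black [375. 242.] 92.5 [[ 6.552e-01 -4.000e-04]]
black [267. 186.] 115.0 [[0.3892 0.2463]]
black [298. 150.] 65.5 [[0.4884 0.413 ]]
black [230. 143.] 72.0 [[0.2829 0.4632]]
black [359. 123.] 117.5 [[0.7009 0.5517]]
black [256. 108.] 98.0 [[0.3681 0.6671]]
black [304. 107.] 98.5 [[0.5287 0.6609]]
black [254.  92.] 118.0 [[0.3636 0.7719]]
black [256.  77.] 142.5 [[0.3715 0.8818]]
black [325.  27.] 196.0 [[0.6733 1.3026]]
```

View pics/crop0.png

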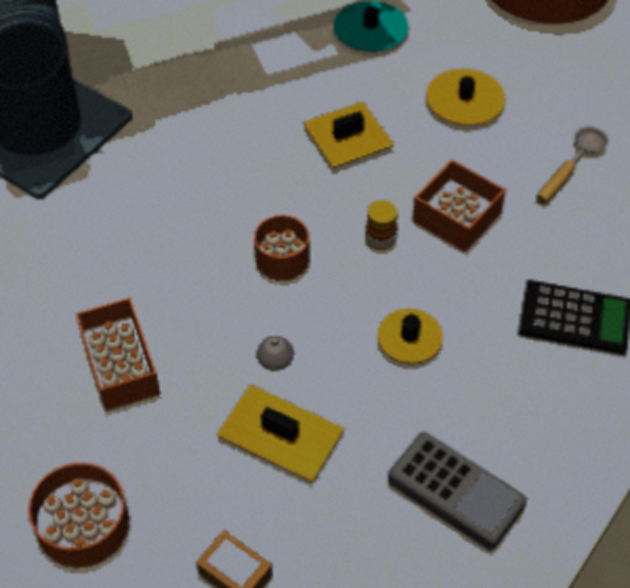

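Candidates in the scene image:
- **Big round lid:** yellow disc at (402,166), about 118 mm. It could be confused with the turquoise disc (356,132), which I leave alone, the small yellow disc (375,280), about 82 mm, and the drum tops (446,72) and (106,447).
- **Square lid:** (345,184).
- **Oblong lid:** (314,326).
- **Tins:** big (218,365), small (314,238), square (398,217), oblong (236,288). The jar (361,227) and the little box (292,390) are not tins.

The crop confirms these choices. Next is a survey flight with the wrist camera.

Call:
play_rows(
  plan=[
    [[1,-0.41,-0.11,-0.1,0,0,0],[1,-0.41,-0.11,-0.1,0,0,0],[1,-0.41,-0.11,-0.1,0,0,0],[1,-0.41,-0.11,-0.1,0,0,0],[1,-0.41,-0.11,-0.1,0,0,0],[1,-0.41,-0.11,-0.1,0,0,0],[1,-0.41,-0.11,-0.1,0,0,0],[1,-0.41,-0.11,-0.1,0,0,0],[1,-0.41,-0.11,-0.1,0,0,0],[1,0,0,0,0,0,0],[1,0,0,0,0,0,0]],
  ],
)

```text
t: 1.07
eef_pos: [0.4599, 0.3143, 0.3015]
tcp_rot: [-3.132, -0.005, 2.757]
ft_force: [-0.2, 0.4, 0.2]
grip_width: 0.093
```

```bash
cat >> h.py <<'E'
def snap(name,cam="wrist"):
    from workcell import monitor, optics
    s=monitor.observe(); f=optics.grab_frame(cam)
    f["eef_pos"]=s["eef_pos"];f["tcp_rot"]=s["tcp_rot"]
    np.savez(f"pics/{name}.npz",**f); cv2.imwrite(f"pics/{name}.png",f["frame"][:,:,::-1])
    print(s["t"],s["eef_pos"].round(4),s["tcp_rot"].round(4),s["qpos"].round(3),s["ft_force"].round(1),round(s["grip_width"],4))
    return f
E
python3 -c "
from h import *
snap('wA')"
```

```text
1.0667 [0.4599 0.3143 0.3015] [-3.1321 -0.0046  2.7574] [ 0.402  0.242  1.39  -0.003  1.52  -0.785] [-0.2  0.4  0.2] 0.093
```

View pics/wA.png

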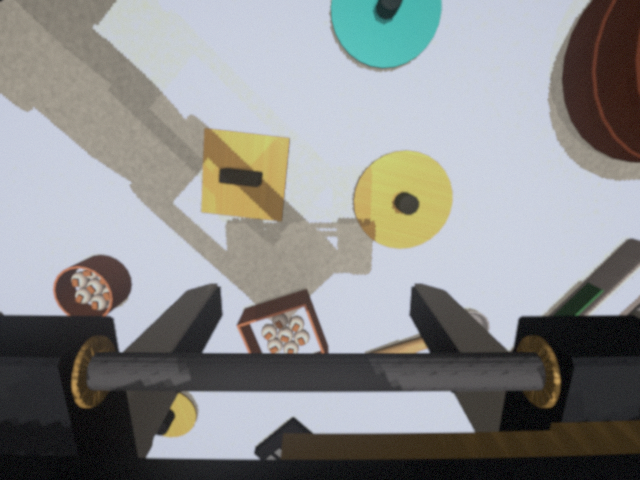

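Call:
play_rows(
  plan=[
    [[1,-0.39,-0.29,0,0,0,0],[1,-0.39,-0.29,0,0,0,0],[1,-0.39,-0.29,0,0,0,0],[1,-0.39,-0.29,0,0,0,0],[1,-0.39,-0.29,0,0,0,0],[1,-0.39,-0.29,0,0,0,0],[1,-0.39,-0.29,0,0,0,0],[1,-0.39,-0.29,0,0,0,0],[1,0,0,0,0,0,0],[1,0,0,0,0,0,0]],
  ],
)

```text
t: 1.95
eef_pos: [0.62, 0.055, 0.2955]
tcp_rot: [-3.133, -0.016, 2.782]
ft_force: [0.4, 0.3, -0.8]
grip_width: 0.0927
```

```bash
python3 -c "
from h import *
snap('wB')"
```

```text
1.95 [0.62   0.055  0.2955] [-3.1325 -0.0158  2.7817] [-0.088  0.373  1.223 -0.004  1.563 -1.299] [ 0.4  0.3 -0.8] 0.0927
```

View pics/wB.png

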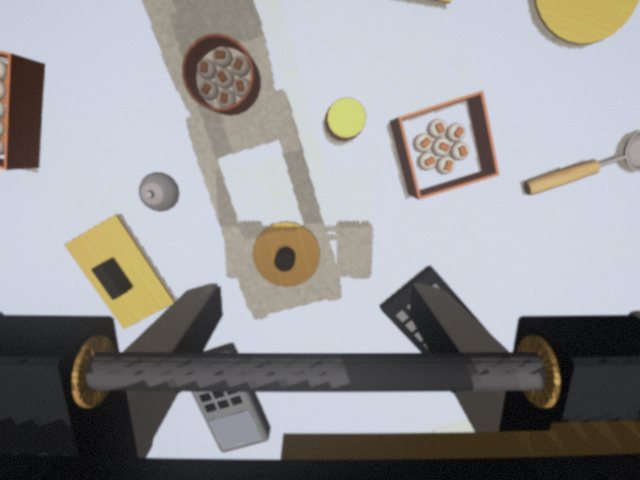

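Call:
play_rows(
  plan=[
    [[1,-0.02,-0.5,0,0,0,0],[1,-0.02,-0.5,0,0,0,0],[1,-0.02,-0.5,0,0,0,0],[1,-0.02,-0.5,0,0,0,0],[1,-0.02,-0.5,0,0,0,0],[1,-0.02,-0.5,0,0,0,0],[1,-0.02,-0.5,0,0,0,0],[1,-0.02,-0.5,0,0,0,0],[1,0,0,0,0,0,0],[1,0,0,0,0,0,0]],
  ],
)

```text
t: 2.83
eef_pos: [0.516, -0.2353, 0.2958]
tcp_rot: [-3.137, -0.02, 2.815]
ft_force: [-0.0, 0.5, 0.8]
grip_width: 0.0928
```

```bash
python3 -c "
from h import *
snap('wC')"
```

```text
2.8333 [ 0.516  -0.2353  0.2958] [-3.137  -0.0202  2.815 ] [-0.618  0.269  1.368 -0.01   1.523 -1.862] [-0.   0.5  0.8] 0.0928
```

View pics/wC.png

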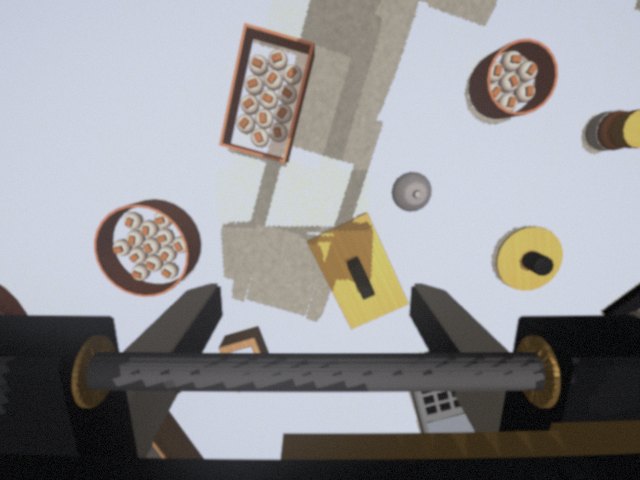

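```bash
python3 - <<'E'
from h import *
np.set_printoptions(suppress=True)
for n in ["wA","wB","wC"]:
    f=load(n); hsv=cv2.cvtColor(f["frame"],cv2.COLOR_RGB2HSV)
    print(n,"nadir",campose(f)[1].round(3))
    for nm,lo,hi,z in [("yellow",(13,110,60),(34,255,255),.014),("rim",(0,110,110),(14,255,255),.05),("copper",(0,70,30),(14,255,255),.05),("black",(0,0,0),(180,255,60),.044)]:
        m=cv2.inRange(hsv,lo,hi); m[318:]=0
        if nm!="black": m=cv2.morphologyEx(m,cv2.MORPH_CLOSE,np.ones((3,3)))
        for c in cv2.findContours(m,cv2.RETR_EXTERNAL,cv2.CHAIN_APPROX_NONE)[0]:
            hull=cv2.convexHull(c); a=cv2.contourArea(hull)
            if a<(150 if nm=="black" else 1500) or a>12000: continue
            w=cast(f,c,z)
            (cx,cy),(ww,hh),an=cv2.minAreaRect((w*1000).astype(np.float32))
            (ex,ey),er=cv2.minEnclosingCircle((w*1000).astype(np.float32))
            x,y,bw,bh=cv2.boundingRect(c)
            print(nm,(x+bw//2,y+bh//2),int(a),"rect",np.round([cx,cy,ww,hh,an],1),"circ",np.round([ex,ey,2*er],1), "EDGE" if y==0 or x==0 or y+bh>=317 or x+bw>=640 else "")
E
```

```text
wA nadir [0.392 0.342 0.454]
yellow (403, 199) 7080 rect [487.3 412.2 115.1 114.1  69.5] circ [487.3 411.7 116.7] 
yellow (245, 174) 6642 rect [388.7 246.1  97.8  97.2  61.1] circ [388.  246.9 134.8] 
copper (88, 287) 3233 rect [437.6  23.5  90.8  75.9  68.8] circ [443.5  25.8 100.6] EDGE
copper (601, 81) 10243 rect [444.  639.4  81.6 169.5  79.5] circ [447.  655.8 176.2] EDGE
black (51, 316) 242 rect [452.7 -48.7 135.5   4.2  68.9] circ [454.6 -49.5 135.5] EDGE
black (424, 303) 398 rect [612.  382.7  48.5  23.3  14.6] circ [609.2 393.4  48.5] EDGE
black (208, 303) 401 rect [519.2 151.7  23.9  49.1  31.3] circ [510.4 146.3  49.1] EDGE
black (588, 300) 1913 rect [683.8 586.8 132.   46.5  67.6] circ [705.3 578.  132. ] EDGE
black (241, 177) 479 rect [388.5 249.   43.8  14.6  61.9] circ [388.6 248.9  44.4] 
black (618, 76) 4998 rect [445.3 662.3  46.2 157.6  79.4] circ [447.4 673.6 159.3] EDGE
black (602, 80) 7645 rect [447.4 637.3  64.3 176.5  89.8] circ [447.5 661.1 177.3] EDGE
black (388, 9) 266 rect [292.6 454.4  20.6  15.1  56.4] circ [291. 456.  22.] EDGE
wB nadir [0.553 0.08  0.4
[... 1672 characters left out ...]
442.7   8.7  71.7  75.7   4.2] circ [441.3   5.5  82. ] 
copper (267, 93) 8927 rect [ 376.6 -244.5   73.7  122.4   56.1] circ [ 376.1 -245.   139. ] 
black (33, 315) 181 rect [ 516.  -608.2   86.1    6.8   72.1] circ [ 519.2 -609.3   86.1] EDGE
black (423, 303) 400 rect [ 656.1 -156.9   47.4   22.8   17.6] circ [ 653.1 -147.5   47.5] EDGE
black (208, 303) 397 rect [ 578.5 -388.2   23.1   47.7   34.6] circ [ 570.1 -394.    47.7] EDGE
black (585, 301) 1728 rect [731.5  37.7 134.1  43.2  84.4] circ [731.6  39.  138.5] EDGE
black (360, 276) 364 rect [ 597.7 -210.8   47.5   12.5    7.9] circ [ 597.6 -209.4   47.6] 
black (537, 263) 419 rect [647.5  -9.   37.2  20.   45.7] circ [647.3  -8.8  37.2]
```

```bash
python3 - <<'E'
from h import *
out=[]
def box(cx,cy,w,h,a): return cv2.boxPoints(((cx,cy),(w,h),a))
for n,c,shape in [("wC",(.484,-.436),("c",55)),("wC",(.4425,.0095),("c",37)),("wB",(.4425,.0095),("c",37)),("wB",(.5955,.2105),("b",90,90,-3)),("wC",(.375,-.2445),("b",122,72,-33.8))]:
    f=load(n); s=.0005
    r=rectify(f,.05,c[0]-.075,c[0]+.075,c[1]-.075,c[1]+.075,s)
    g=r.copy()
    to=lambda p:(np.array([(c[1]+.075-p[:,1]),(c[0]+.075-p[:,0])]).T/s)
    if shape[0]=="c": cv2.circle(g,(150,150),shape[1]*2,(0,255,0),1)
    else:
        P=box(c[0],c[1],shape[1]/1000,shape[2]/1000,shape[3])
        cv2.polylines(g,[to(P).astype(int)],True,(0,255,0),1)
    out.append(np.vstack([r[:300,:300],g[:300,:300]]))
im=np.hstack(out); print(im.shape)
cv2.imwrite("pics/rect1.png",cv2.resize(im,(800,320),interpolation=cv2.INTER_AREA)[:,:,::-1])
cv2.imwrite("pics/rect2.png",np.hstack([out[0][300:],out[4][300:]])[:,:,::-1])
E
```

```text
(600, 1500, 3)
```

View pics/rect1.png

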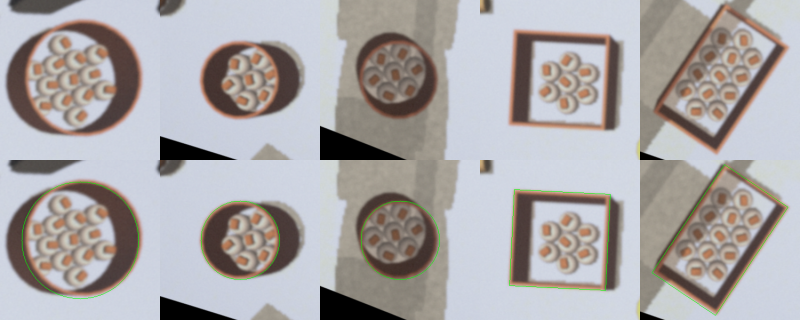

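View pics/rect2.png

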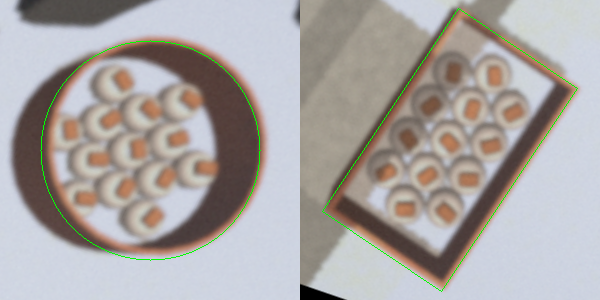

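```bash
cat > go.py <<'E'
# usage: go.py x y z yaw_deg  -> shift in present tool units, turn units (turn AFTER shift), min rows
import sys
from h import *
from workcell import monitor
s=monitor.observe(); x,y,z,yaw=map(float,sys.argv[1:5])
Rc=R.from_euler('xyz',s["tcp_rot"]); Rt=R.from_euler('xyz',[np.pi,0,np.radians(yaw)])
d=Rc.inv().apply(np.array([x,y,z])-s["eef_pos"]); rv=(Rc.inv()*Rt).as_rotvec()
print("t",round(s["t"],2),"pos",s["eef_pos"].round(4),"rot",s["tcp_rot"].round(3),"q6",s["qpos"][5].round(2),"F",s["ft_force"].round(1),"w",round(s["grip_width"],4))
print("shift",(d/.08).round(2),"rows>=",round(np.linalg.norm(d)/.0417,1),"| turn",(rv/(np.pi/2)).round(3),"rows>=",round(np.degrees(np.linalg.norm(rv))/7.16,1))
d2=Rt.inv().apply(np.array([x,y,z])-s["eef_pos"]); print("shift if turned first",(d2/.08).round(2))
E
python3 go.py .604 -.210 .15 187.3
```

```text
t 2.88 pos [ 0.5161 -0.2352  0.2958] rot [-3.136 -0.02   2.816] q6 -1.86 F [-0.3 -1.  -0.4] w 0.0927
shift [-0.98  0.66  1.8 ] rows>= 4.1 | turn [-0.    -0.013 -0.288] rows>= 3.6
shift if turned first [-1.13  0.17  1.82]
```

Call:
play_rows(
  plan=[
    [[0.7,-0.2,0.13,0.36,0,0,0],[0.7,-0.2,0.13,0.36,0,0,0],[0.7,-0.2,0.13,0.36,0,0,0],[0.7,-0.2,0.13,0.36,0,0,0],[0.7,-0.2,0.13,0.36,0,0,0],[0.7,0,0,0,0,-0.003,-0.072],[0.7,0,0,0,0,-0.003,-0.072],[0.7,0,0,0,0,-0.003,-0.072],[0.7,0,0,0,0,-0.003,-0.072],[0.7,0,0,0,0,0,0],[0.7,0,0,0,0,0,0]],
  ],
)

```text
t: 3.8
eef_pos: [0.616, -0.1759, 0.1446]
tcp_rot: [3.138, 0.0, -2.964]
ft_force: [-1.5, -0.3, -0.4]
grip_width: 0.0651
```

```bash
python3 - <<'E'
from h import *
f=snap('wD')
P=[project(f,[.604,-.210,.044])]
print(P)
E
python3 go.py .604 -.210 .032 187.3
```

```text
3.8 [ 0.616  -0.1759  0.1446] [ 3.1380e+00  5.0000e-04 -2.9644e+00] [-0.454  0.485  1.422  0.003  1.237 -2.203] [-1.5 -0.3 -0.4] 0.0651
[array([[272.06485284, 228.87558177]])]
t 3.85 pos [ 0.616  -0.1757  0.1447] rot [ 3.138e+00  1.000e-03 -2.964e+00] q6 -2.2 F [-0.4  0.2  0.3] w 0.0651
shift [ 0.22 -0.4   1.41] rows>= 2.8 | turn [0.002 0.    0.032] rows>= 0.4
shift if turned first [ 0.2  -0.41  1.41]
```

View pics/wD.png

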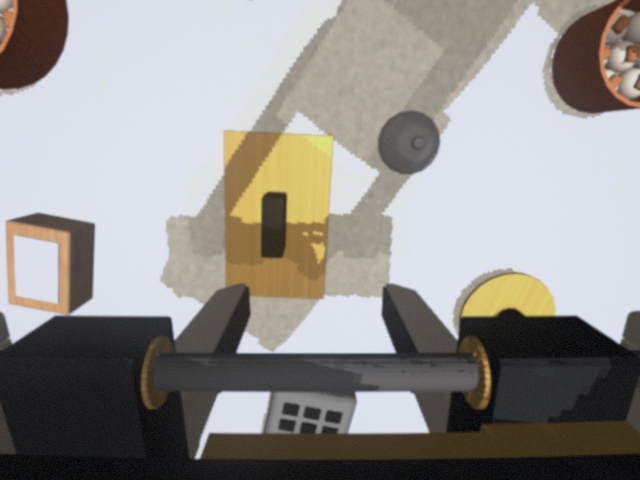

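```bash
cat > lid.py <<'E'
import sys
from h import *
def lid(n,y1=318,seed=None):
    f=load(n); hsv=cv2.cvtColor(f["frame"],cv2.COLOR_RGB2HSV)
    for nm,lo,hi,z,k in [("yellow",(13,110,40),(34,255,255),.014,3),("black",(0,0,0),(180,255,58),.044,1)]:
        m=cv2.inRange(hsv,lo,hi); m[y1:]=0
        m=cv2.morphologyEx(m,cv2.MORPH_CLOSE,np.ones((k,k)))
        for c in cv2.findContours(m,cv2.RETR_EXTERNAL,cv2.CHAIN_APPROX_NONE)[0]:
            a=cv2.contourArea(cv2.convexHull(c))
            if a<300: continue
            w=cast(f,c,z)
            (cx,cy),(ww,hh),an=cv2.minAreaRect((w*1000).astype(np.float32))
            (ex,ey),er=cv2.minEnclosingCircle((w*1000).astype(np.float32))
            x,y,bw,bh=cv2.boundingRect(c)
            print(nm,(x+bw//2,y+bh//2),int(a),"rect",np.round([cx,cy,ww,hh,an],1),"circ",np.round([ex,ey,2*er],1))
lid(sys.argv[1])
E
python3 lid.py wD
```

```text
yellow (508, 296) 3145 rect [633.4  -5.8  39.3  81.3   9.5] circ [650.5  -2.9  81.4]
yellow (278, 215) 16353 rect [ 603.2 -210.3  130.1   80.2    7.3] circ [ 602.8 -210.   150.4]
black (273, 225) 1245 rect [ 601.6 -209.6   45.1   15.8    7.9] circ [ 601.5 -209.5   46.2]
```

Call:
play_rows(
  plan=[
    [[0.6,0,0,0,0,0,0.03],[0.6,0.05,-0.1,0.12,0,0,0],[0.6,0.05,-0.1,0.12,0,0,0],[0.6,0.05,-0.1,0.12,0,0,0],[0.6,0.05,-0.1,0.12,0,0,0],[0.6,0,0,0,0,0,0],[0.6,0,0,0,0,0,0]],
  ],
)

```text
t: 4.43
eef_pos: [0.603, -0.2102, 0.1024]
tcp_rot: [3.138, 0.001, -3.017]
ft_force: [0.1, -0.3, 0.2]
grip_width: 0.0561
```

```bash
python3 go.py .603 -.210 .032 187.3
```

```text
t 4.43 pos [ 0.603  -0.2102  0.1024] rot [ 3.138e+00  1.000e-03 -3.017e+00] q6 -2.21 F [ 0.1 -0.3  0.2] w 0.0561
shift [ 0.   -0.    0.88] rows>= 1.7 | turn [ 0.002  0.    -0.002] rows>= 0.0
shift if turned first [-0.    0.    0.88]
```

Call:
play_rows(
  plan=[
    [[0.5,0,0,0.22,0,0,0],[0.5,0,0,0.22,0,0,0],[0.5,0,0,0.22,0,0,0],[0.5,0,0,0.14,0,0,0],[0.5,0,0,0.06,0,0,0],[0.5,0,0,0,0,0,0],[0.5,0,0,0,0,0,0]],
  ],
)

```text
t: 5.02
eef_pos: [0.6036, -0.213, 0.0318]
tcp_rot: [3.139, 0.003, -3.021]
ft_force: [0.4, 0.6, -0.1]
grip_width: 0.0465
```

```bash
python3 go.py .603 -.210 .032 187.3
```

```text
t 5.02 pos [ 0.6036 -0.213   0.0318] rot [ 3.139e+00  3.000e-03 -3.021e+00] q6 -2.21 F [ 0.4  0.6 -0.1] w 0.0465
shift [ 0.    0.04 -0.  ] rows>= 0.1 | turn [ 0.002  0.002 -0.005] rows>= 0.1
shift if turned first [ 0.    0.04 -0.  ]
```

Call:
play_rows(
  plan=[
    [[0.1,0,0.04,0,0,0,0],[0.1,0,0,0,0,0,0],[0,0,0,0,0,0,0],[0,0,0,0,0,0,0],[0,0,0,0,0,0,0],[0,0,0,0,0,0,0],[0,0,0,0,0,0,0],[0,0,0,0,0,0,0]],
  ],
)

```text
t: 5.68
eef_pos: [0.6056, -0.2103, 0.0362]
tcp_rot: [-3.14, 0.008, -3.021]
ft_force: [-0.3, 0.4, -1.3]
grip_width: 0.0157
```

Call:
play_rows(
  plan=[
    [[0,0,0,-0.15,0,0,0],[0,0,0,-0.3,0,0,0],[0,0,0,-0.4,0,0,0],[0,0,0,-0.4,0,0,0],[0,0,0,-0.3,0,0,0],[0,0,0,0,0,0,0]],
  ],
)

```text
t: 6.18
eef_pos: [0.6023, -0.2093, 0.1654]
tcp_rot: [3.138, 0.002, -3.021]
ft_force: [0.8, -0.5, -0.8]
grip_width: 0.0159
```

```bash
python3 go.py .376 -.2445 .15 146.2; python3 -c "
from h import *
snap('wE')"
```

```text
t 6.18 pos [ 0.6023 -0.2093  0.1654] rot [ 3.138e+00  2.000e-03 -3.021e+00] q6 -2.2 F [ 0.8 -0.5 -0.8] w 0.0159
shift [ 2.86 -0.1   0.19] rows>= 5.5 | turn [0.002 0.    0.452] rows>= 5.7
shift if turned first [ 2.11 -1.94  0.19]
6.1833 [ 0.6023 -0.2093  0.1654] [ 3.1385e+00  1.8000e-03 -3.0210e+00] [-0.511  0.462  1.405  0.004  1.275 -2.204] [ 0.8 -0.5 -0.8] 0.0159
```

View pics/wE.png

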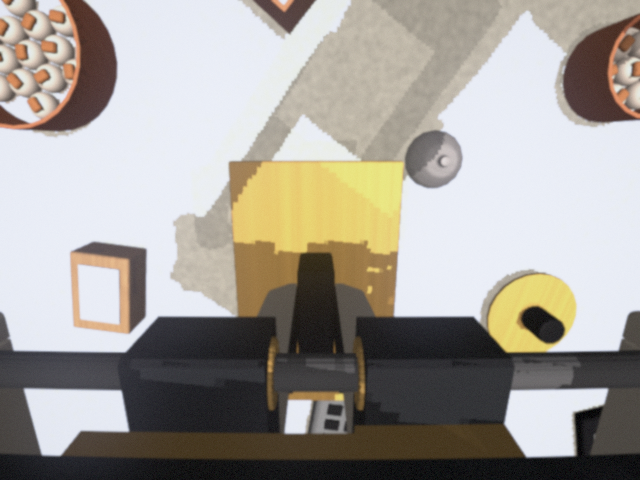

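```bash
python3 - <<'E'
from h import *
f=load("wE")
Rm=R.from_euler('xyz',f["tcp_rot"])
for dz in (.018,.0222):
    w=cast(f,[(231,161.5),(405,160.5),(318,161)],f["eef_pos"][2]-dz)
    w=np.c_[w,np.full(3,f["eef_pos"][2]-dz)]
    print(dz,Rm.inv().apply(w-f["eef_pos"]).round(4))
E
```

```text
0.018 [[ 0.068  -0.0395  0.0178]
 [ 0.0684  0.0397  0.018 ]
 [ 0.0681  0.0001  0.0179]]
0.0222 [[ 0.0678 -0.0405  0.022 ]
 [ 0.0682  0.0407  0.0222]
 [ 0.0679  0.0001  0.0221]]
```

Call:
play_rows(
  plan=[
    [[0,0.3,0,0,0,0,0],[0,0.42,-0.02,0,0,0,0],[0,0.42,-0.02,0,0,0,0],[0,0.42,-0.02,0,0,0,0],[0,0.42,-0.02,0,0,0,0],[0,0.42,-0.02,0,0,0,0],[0,0.3,0,0,0,0,0],[0,0.1,0,0,0,0,0],[0,0,0,0,0,0,0.06],[0,0,0,0,0,0,0.07],[0,0,0,0,0,0,0.07],[0,0,0,0,0,0,0.07]],
  ],
)

```text
t: 7.23
eef_pos: [0.3646, -0.2368, 0.1489]
tcp_rot: [3.127, -0.02, 2.823]
ft_force: [-0.1, -0.8, -1.4]
grip_width: 0.0159
```

Call:
play_rows(
  plan=[
    [[0,0,0,0,0,0,0.07],[0,0,0,0,0,0,0.07],[0,0,0,0,0,0,0.04],[0,0,0,0,0,0,0],[0,0,0,0,0,0,0]],
  ],
)

```text
t: 7.65
eef_pos: [0.3648, -0.2345, 0.1445]
tcp_rot: [3.131, -0.03, 2.522]
ft_force: [-0.1, 0.2, -1.8]
grip_width: 0.0158
```

```bash
python3 go.py .3777 -.2456 .105 146.2; python3 -c "
from h import *
snap('wF')"
```

```text
t 7.65 pos [ 0.3648 -0.2345  0.1445] rot [ 3.131 -0.03   2.522] q6 -1.79 F [-0.1  0.2 -1.8] w 0.0158
shift [-0.23 -0.02  0.49] rows>= 1.0 | turn [ 0.007 -0.019 -0.019] rows>= 0.4
shift if turned first [-0.21 -0.03  0.49]
7.65 [ 0.3648 -0.2345  0.1445] [ 3.1307 -0.0301  2.5217] [-0.833  0.154  1.904  0.005  1.115 -1.786] [-0.1  0.2 -1.8] 0.0158
```

View pics/wF.png

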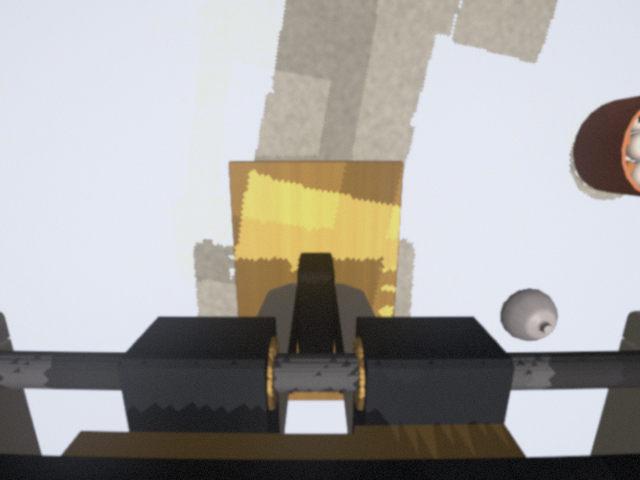

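Call:
play_rows(
  plan=[
    [[0,0,0,0,0.007,-0.019,-0.019],[0,-0.1,-0.01,0.1,0,0,0],[0,-0.1,-0.01,0.15,0,0,0],[0,0,0,0.1,0,0,0],[0,0,0,0.1,0,0,0],[0,0,0,0,0,0,0],[0,0,0,0,0,0,0]],
  ],
)

```text
t: 8.28
eef_pos: [0.3777, -0.2438, 0.1054]
tcp_rot: [3.141, -0.001, 2.564]
ft_force: [-0.2, -0.9, -0.7]
grip_width: 0.0155
```

```bash
python3 go.py .3777 -.2456 .0765 146.2;  python3 -c "
from h import *
snap('sF','side');snap('cF','scene')
a=load('sF')['frame'][260:400,180:380];b=load('cF')['frame'][220:360,150:350]
cv2.imwrite('pics/vF.png',cv2.resize(np.hstack([a,b]),None,fx=2,fy=2)[:,:,::-1])"
```

```text
t 8.28 pos [ 0.3777 -0.2438  0.1054] rot [ 3.141e+00 -1.000e-03  2.564e+00] q6 -1.82 F [-0.2 -0.9 -0.7] w 0.0155
shift [-0.01 -0.02  0.36] rows>= 0.7 | turn [ 0.    -0.001  0.008] rows>= 0.1
shift if turned first [-0.01 -0.02  0.36]
8.2833 [ 0.3777 -0.2438  0.1054] [ 3.1408e+00 -1.2000e-03  2.5644e+00] [-8.230e-01  2.160e-01  1.941e+00  1.000e-03  9.870e-01 -1.817e+00] [-0.2 -0.9 -0.7] 0.0155
8.3333 [ 0.3775 -0.2437  0.1054] [ 3.1408e+00 -1.4000e-03  2.5643e+00] [-8.230e-01  2.150e-01  1.941e+00  1.000e-03  9.870e-01 -1.817e+00] [-0.3 -0.5 -0.7] 0.0158
```

View pics/vF.png

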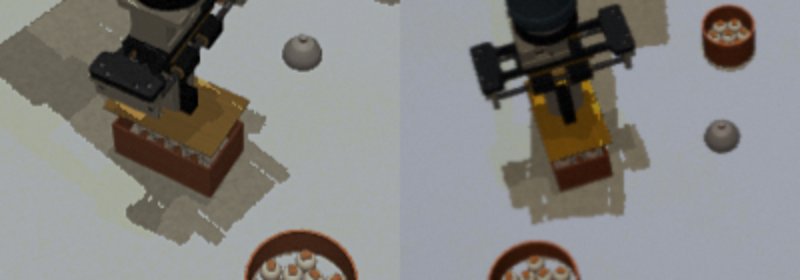

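Aligned over the oblong tin in both views. Next I lower gently.

Call:
play_rows(
  plan=[
    [[0,-0.01,-0.02,0.08,0,0,0.008],[0,0,0,0.08,0,0,0],[0,0,0,0.07,0,0,0],[0,0,0,0.06,0,0,0],[0,0,0,0.05,0,0,0],[0,0,0,0,0,0,0]],
  ],
)

```text
t: 8.88
eef_pos: [0.3779, -0.2465, 0.0771]
tcp_rot: [-3.141, 0.002, 2.55]
ft_force: [-0.2, 0.5, -1.1]
grip_width: 0.016
```

```bash
python3 go.py .3777 -.2456 .0765 146.2
```

```text
t 8.88 pos [ 0.3779 -0.2465  0.0771] rot [-3.141e+00  2.000e-03  2.550e+00] q6 -1.81 F [-0.2  0.5 -1.1] w 0.016
shift [0.01 0.01 0.01] rows>= 0.0 | turn [-0.     0.001 -0.001] rows>= 0.0
shift if turned first [0.01 0.01 0.01]
```

Call:
play_rows(
  plan=[
    [[0,0,0,0.02,0,0,0],[0,0,0,0,0,0,0],[0.4,0,0,0,0,0,0],[0.5,0,0,0,0,0,0],[0.5,0,0,0,0,0,0],[0.5,0,0,-0.05,0,0,0],[0.5,0,0,-0.2,0,0,0],[0.5,0,0,-0.4,0,0,0],[0.5,0,0,-0.4,0,0,0],[0.5,0,0,-0.3,0,0,0],[0.5,0,0,0,0,0,0]],
  ],
)

```text
t: 9.8
eef_pos: [0.3771, -0.2457, 0.1883]
tcp_rot: [3.141, -0.001, 2.55]
ft_force: [0.5, -1.1, -0.8]
grip_width: 0.0466
```

```bash
python3 go.py .654 -.002 .15 180;  python3 -c "
from h import *
snap('sG','side');snap('cG','scene');snap('wG')
a=load('sG')['frame'][260:400,180:380];b=load('cG')['frame'][220:360,150:350]
cv2.imwrite('pics/vG.png',cv2.resize(np.hstack([a,b]),None,fx=2,fy=2)[:,:,::-1])"
```

```text
t 9.8 pos [ 0.3771 -0.2457  0.1883] rot [ 3.141e+00 -1.000e-03  2.550e+00] q6 -1.81 F [ 0.5 -1.1 -0.8] w 0.0466
shift [-1.18  4.46  0.48] rows>= 8.9 | turn [ 0.001 -0.001 -0.376] rows>= 4.7
shift if turned first [-3.46  3.05  0.48]
9.8 [ 0.3771 -0.2457  0.1883] [ 3.1408e+00 -1.1000e-03  2.5503e+00] [-8.270e-01  1.160e-01  1.828e+00  1.000e-03  1.199e+00 -1.806e+00] [ 0.5 -1.1 -0.8] 0.0466
9.85 [ 0.3766 -0.2451  0.1865] [ 3.1404e+00 -2.9000e-03  2.5503e+00] [-8.270e-01  1.180e-01  1.831e+00  1.000e-03  1.196e+00 -1.806e+00] [0.5 0.2 0.4] 0.0464
9.9 [ 0.3757 -0.2443  0.1847] [ 3.1396 -0.0061  2.5501] [-8.270e-01  1.200e-01  1.834e+00  1.000e-03  1.195e+00 -1.806e+00] [ 0.2 -0.4  0.4] 0.0465
```

View pics/vG.png

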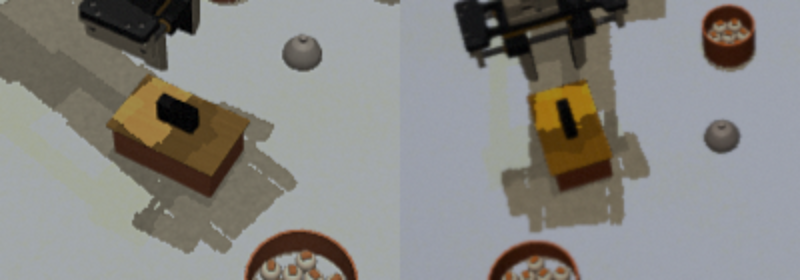

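View pics/wG.png

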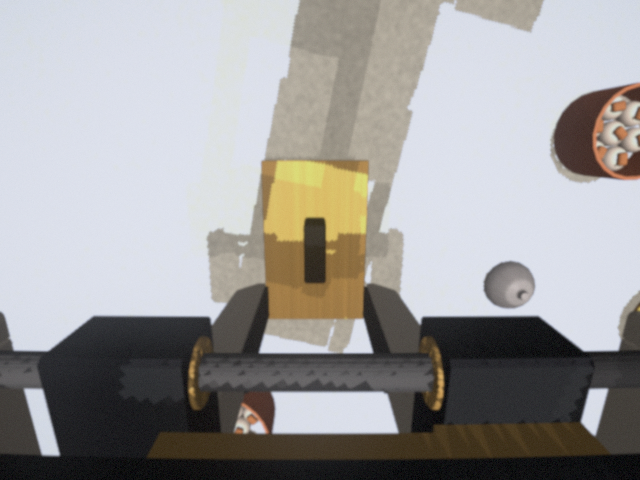

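Call:
play_rows(
  plan=[
    [[0.5,-0.07,0.25,0,0,0,0],[0.5,-0.12,0.44,0,0,0,0],[0.5,-0.12,0.44,0,0,0,0],[0.5,-0.12,0.44,0,0,0,0],[0.5,-0.12,0.44,0,0,0,0],[0.5,-0.12,0.44,0,0,0,0],[0.5,-0.12,0.44,0.05,0,0,0],[0.5,-0.12,0.44,0.1,0,0,0],[0.5,-0.1,0.44,0.1,0,0,0],[0.5,-0.07,0.3,0.1,0,0,0],[0.5,0,0,0,0,0,0],[0.5,0,0,0,0,0,0]],
  ],
)

```text
t: 10.95
eef_pos: [0.6275, -0.0064, 0.1265]
tcp_rot: [-3.135, -0.046, 2.544]
ft_force: [0.3, -0.5, 0.3]
grip_width: 0.0468
```

```bash
python3 -c "
from h import *
snap('wH')"; python3 lid.py wH; python3 go.py .654 -.002 .10 146
```

```text
10.95 [ 0.6275 -0.0064  0.1265] [-3.1347 -0.0462  2.544 ] [-0.194  0.504  1.439  0.012  1.244 -1.172] [ 0.3 -0.5  0.3] 0.0468
yellow (344, 272) 7730 rect [650.8   1.2  81.5  72.6  55.9] circ [653.8  -1.   81.8]
yellow (406, 25) 2732 rect [529.4 130.3  45.4  30.4  56.3] circ [523.2 134.5  45.9]
black (354, 292) 1421 rect [ 6.589e+02 -2.000e-01  2.240e+01  4.530e+01  8.780e+01] circ [659.1   4.2  45.6]
black (573, 280) 5981 rect [738.7 136.2  95.4  53.7  55.3] circ [755.1 124.6  95.9]
t 11.0 pos [ 0.6268 -0.0065  0.1261] rot [-3.135 -0.047  2.543] q6 -1.17 F [-0.9  0.1 -0.7] w 0.0462
shift [-0.26  0.24  0.31] rows>= 0.9 | turn [-0.004 -0.03  -0.003] rows>= 0.4
shift if turned first [-0.25  0.24  0.33]
```

View pics/wH.png

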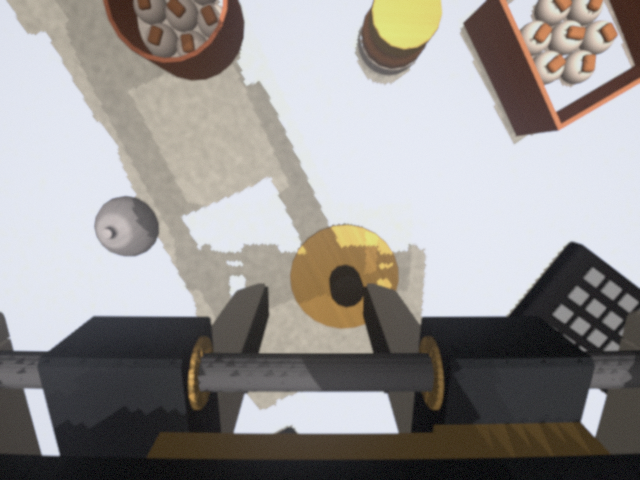

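Call:
play_rows(
  plan=[
    [[0.55,0,0,0,-0.004,-0.03,0],[0.55,-0.12,0.12,0.05,0,0,0],[0.55,-0.12,0.12,0.1,0,0,0],[0.55,0,0,0.1,0,0,0],[0.55,0,0,0,0,0,0],[0.55,0,0,0,0,0,0]],
  ],
)

```text
t: 11.5
eef_pos: [0.6455, -0.0069, 0.1011]
tcp_rot: [-3.134, -0.008, 2.538]
ft_force: [-0.2, -0.2, -0.3]
grip_width: 0.0512
```

```bash
python3 go.py .654 -.0015 .032 146
```

```text
t 11.5 pos [ 0.6455 -0.0069  0.1011] rot [-3.134 -0.008  2.538] q6 -1.15 F [-0.2 -0.2 -0.3] w 0.0512
shift [-0.06  0.12  0.86] rows>= 1.7 | turn [-0.005 -0.005 -0.007] rows>= 0.1
shift if turned first [-0.05  0.12  0.86]
```

Call:
play_rows(
  plan=[
    [[0.55,-0.06,0.12,0.1,-0.005,-0.005,-0.007],[0.55,0,0,0.2,0,0,0],[0.55,0,0,0.2,0,0,0],[0.55,0,0,0.15,0,0,0],[0.55,0,0,0.1,0,0,0],[0.55,0,0,0,0,0,0]],
  ],
)

```text
t: 12.0
eef_pos: [0.656, -0.0035, 0.0401]
tcp_rot: [3.137, 0.005, 2.548]
ft_force: [0.0, -0.2, -0.6]
grip_width: 0.0515
```

```bash
python3 go.py .654 -.0015 .032 146
```

```text
t 12.0 pos [ 0.656  -0.0035  0.0401] rot [3.137 0.005 2.548] q6 -1.15 F [ 0.  -0.2 -0.6] w 0.0515
shift [0.04 0.01 0.1 ] rows>= 0.2 | turn [ 0.003  0.003 -0.   ] rows>= 0.1
shift if turned first [0.03 0.01 0.1 ]
```

Call:
play_rows(
  plan=[
    [[0.5,0.03,0.01,0.1,0,0,0],[0.4,0,0,0,0,0,0],[0,0,0,0,0,0,0],[0,0,0,0,0,0,0],[0,0,0,0,0,0,0],[0,0,0,0,0,0,0],[0,0,0,0,0,0,0]],
  ],
)

```text
t: 12.58
eef_pos: [0.6559, -0.0013, 0.0337]
tcp_rot: [3.135, 0.009, 2.548]
ft_force: [-0.6, -0.3, -2.2]
grip_width: 0.0236
```

Call:
play_rows(
  plan=[
    [[0,0,0,-0.15,0,0,0],[0,0,0,-0.3,0,0,0],[0,0,0,-0.4,0,0,0],[0,0,0,-0.4,0,0,0],[0,0,0,-0.3,0,0,0],[0,0,0,0,0,0,0]],
  ],
)

```text
t: 13.08
eef_pos: [0.6523, -0.0011, 0.1639]
tcp_rot: [3.138, 0.003, 2.548]
ft_force: [1.4, -0.2, -0.7]
grip_width: 0.0235
```

```bash
python3 go.py .4425 .0095 .15 146; python3 -c "
from h import *
snap('wI')"
```

```text
t 13.08 pos [ 0.6523 -0.0011  0.1639] rot [3.138e+00 3.000e-03 2.548e+00] q6 -1.15 F [ 1.4 -0.2 -0.7] w 0.0235
shift [ 2.25 -1.36  0.16] rows>= 5.0 | turn [0.002 0.002 0.   ] rows>= 0.0
shift if turned first [ 2.25 -1.36  0.17]
13.0833 [ 0.6523 -0.0011  0.1639] [3.1381e+00 2.9000e-03 2.5484e+00] [-0.174  0.486  1.37   0.002  1.282 -1.152] [ 1.4 -0.2 -0.7] 0.0235
```

View pics/wI.png

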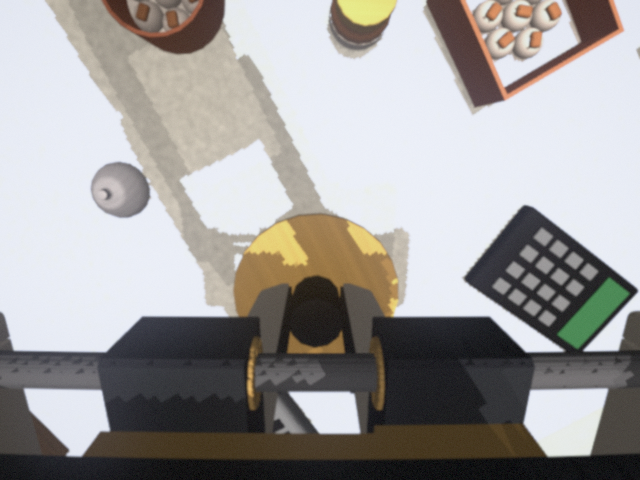

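```bash
cat > off.py <<'E'
import sys
from h import *
# off.py name dz  u1 v1 u2 v2...
f=load(sys.argv[1]);dz=float(sys.argv[2]);uv=np.array(list(map(float,sys.argv[3:]))).reshape(-1,2)
w=cast(f,uv,f["eef_pos"][2]-dz);w=np.c_[w,np.full(len(w),f["eef_pos"][2]-dz)]
print(R.from_euler('xyz',f["tcp_rot"]).inv().apply(w-f["eef_pos"]).round(4))
E
python3 off.py wI .02 318 213 235 285 399 285
```

```text
[[ 0.0428 -0.0004  0.0199]
 [ 0.0061 -0.0422  0.0198]
 [ 0.0059  0.0406  0.0201]]
```

Call:
play_rows(
  plan=[
    [[0,0.2,-0.12,0,0,0,0],[0,0.4,-0.24,0.04,0,0,0],[0,0.4,-0.24,0.04,0,0,0],[0,0.4,-0.24,0.04,0,0,0],[0,0.4,-0.24,0.04,0,0,0],[0,0.3,-0.18,0,0,0,0],[0,0.12,-0.08,0,0,0,0],[0,0,0,0,0,0,0],[0,0,0,0,0,0,0]],
  ],
)

```text
t: 13.88
eef_pos: [0.4272, 0.0119, 0.1365]
tcp_rot: [-3.139, -0.013, 2.548]
ft_force: [0.3, 0.2, -1.8]
grip_width: 0.0234
```

```bash
python3 go.py .4432 .009 .105 146
```

```text
t 13.88 pos [0.4272 0.0119 0.1365] rot [-3.139 -0.013  2.548] q6 -1.21 F [ 0.3  0.2 -1.8] w 0.0234
shift [-0.19  0.08  0.39] rows>= 0.8 | turn [-0.002 -0.008 -0.   ] rows>= 0.1
shift if turned first [-0.19  0.08  0.39]
```

Call:
play_rows(
  plan=[
    [[0,-0.1,0.04,0.08,-0.002,-0.008,0],[0,-0.1,0.04,0.1,0,0,0],[0,0,0,0.1,0,0,0],[0,0,0,0.1,0,0,0],[0,0,0,0,0,0,0],[0,0,0,0,0,0,0]],
  ],
)

```text
t: 14.38
eef_pos: [0.4488, 0.0074, 0.1016]
tcp_rot: [3.141, -0.002, 2.547]
ft_force: [-0.2, -0.3, -1.3]
grip_width: 0.0236
```

```bash
python3 go.py .4432 .009 .0745 146;  python3 -c "
from h import *
snap('sJ','side');snap('cJ','scene')
a=load('sJ')['frame'][180:320,200:400];b=load('cJ')['frame'][170:310,220:420]
cv2.imwrite('pics/vJ.png',cv2.resize(np.hstack([a,b]),None,fx=2,fy=2)[:,:,::-1])"
```

```text
t 14.38 pos [0.4488 0.0074 0.1016] rot [ 3.141e+00 -2.000e-03  2.547e+00] q6 -1.21 F [-0.2 -0.3 -1.3] w 0.0236
shift [ 0.07 -0.02  0.34] rows>= 0.7 | turn [ 0.    -0.001 -0.   ] rows>= 0.0
shift if turned first [ 0.07 -0.02  0.34]
14.3833 [0.4488 0.0074 0.1016] [ 3.1412e+00 -1.5000e-03  2.5475e+00] [-2.340e-01  2.200e-01  1.947e+00  1.000e-03  9.760e-01 -1.211e+00] [-0.2 -0.3 -1.3] 0.0236
14.4333 [0.4486 0.0075 0.1016] [ 3.1413e+00 -1.6000e-03  2.5475e+00] [-2.340e-01  2.200e-01  1.947e+00  1.000e-03  9.770e-01 -1.211e+00] [-1.  -0.1 -1. ] 0.0234
```

View pics/vJ.png

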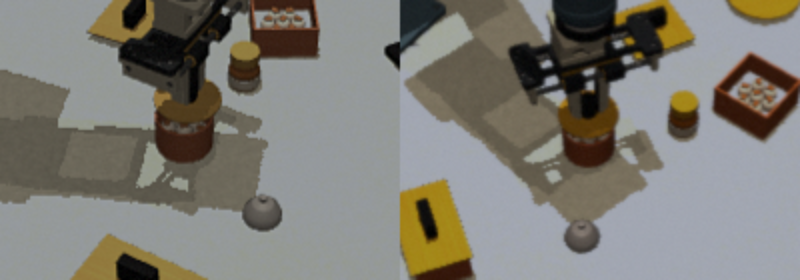

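Lid is over the small tin. I centre it by the remaining 5 mm and lower.

Call:
play_rows(
  plan=[
    [[0,0.07,-0.02,0,0,0,0],[0,0,0,0.08,0,0,0],[0,0,0,0.08,0,0,0],[0,0,0,0.07,0,0,0],[0,0,0,0.06,0,0,0],[0,0,0,0.05,0,0,0],[0,0,0,0,0,0,0]],
  ],
)

```text
t: 15.07
eef_pos: [0.4426, 0.0096, 0.0732]
tcp_rot: [3.14, 0.001, 2.548]
ft_force: [-0.2, 0.9, -1.3]
grip_width: 0.0236
```

```bash
python3 go.py .4432 .009 .0745 146
```

```text
t 15.07 pos [0.4426 0.0096 0.0732] rot [3.140e+00 1.000e-03 2.548e+00] q6 -1.21 F [-0.2  0.9 -1.3] w 0.0236
shift [-0.01 -0.   -0.02] rows>= 0.0 | turn [ 0.001  0.001 -0.   ] rows>= 0.0
shift if turned first [-0.01 -0.   -0.02]
```

Call:
play_rows(
  plan=[
    [[0,0,0,0.02,0,0,0],[0,0,0,0,0,0,0],[0.4,0,0,0,0,0,0],[0.5,0,0,0,0,0,0],[0.5,0,0,0,0,0,0],[0.5,0,0,-0.05,0,0,0],[0.5,0,0,-0.2,0,0,0],[0.5,0,0,-0.4,0,0,0],[0.5,0,0,-0.4,0,0,0],[0.5,0,0,-0.3,0,0,0],[0.5,0,0,0,0,0,0]],
  ],
)

```text
t: 15.98
eef_pos: [0.4422, 0.0095, 0.1857]
tcp_rot: [3.141, -0.002, 2.548]
ft_force: [1.1, -1.4, 0.3]
grip_width: 0.0465
```

```bash
python3 go.py .389 .2465 .17 61.3;  python3 -c "
from h import *
snap('wK');snap('sK','side');snap('cK','scene')
a=load('sK')['frame'][180:320,200:400];b=load('cK')['frame'][170:310,220:420]
cv2.imwrite('pics/vK.png',cv2.resize(np.hstack([a,b]),None,fx=2,fy=2)[:,:,::-1])"
```

```text
t 15.98 pos [0.4422 0.0095 0.1857] rot [ 3.141e+00 -2.000e-03  2.548e+00] q6 -1.21 F [ 1.1 -1.4  0.3] w 0.0465
shift [2.21 2.08 0.2 ] rows>= 5.8 | turn [-0.001 -0.001  0.941] rows>= 11.8
shift if turned first [ 2.28 -2.01  0.2 ]
15.9833 [0.4422 0.0095 0.1857] [ 3.1413e+00 -1.6000e-03  2.5477e+00] [-2.320e-01  1.050e-01  1.848e+00  1.000e-03  1.190e+00 -1.210e+00] [ 1.1 -1.4  0.3] 0.0465
16.0333 [0.4415 0.0097 0.1839] [-3.1412 -0.0034  2.5475] [-2.320e-01  1.060e-01  1.851e+00  1.000e-03  1.188e+00 -1.209e+00] [ 0.   0.5 -0. ] 0.0467
16.0833 [0.4403 0.0099 0.1821] [-3.1401 -0.0064  2.5475] [-2.320e-01  1.080e-01  1.854e+00  1.000e-03  1.186e+00 -1.210e+00] [-0.  -0.3 -0.5] 0.0464
```

View pics/vK.png

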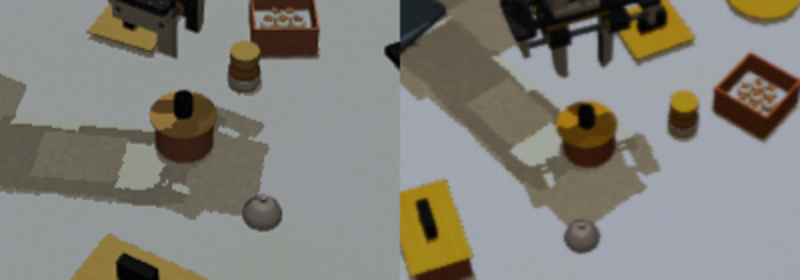

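View pics/wK.png

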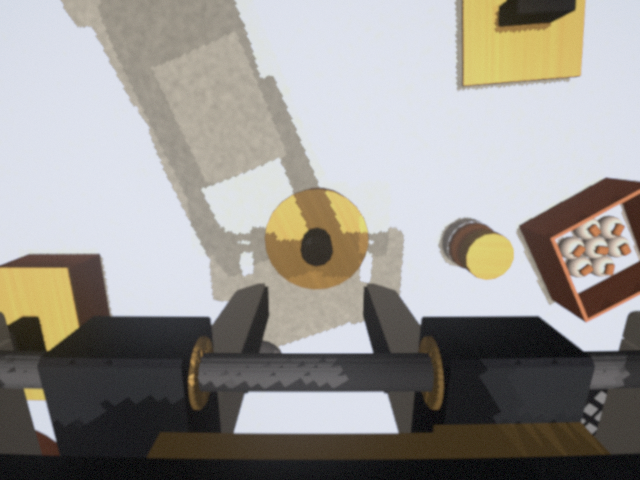

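Call:
play_rows(
  plan=[
    [[0.5,0,0,0,0,0,0.078],[0.5,0,0,0,0,0,0.078],[0.5,0,0,0,0,0,0.078],[0.5,0,0,0,0,0,0.078],[0.5,0,0,0,0,0,0.078],[0.5,0,0,0,0,0,0.078],[0.5,0,0,0,0,0,0.078],[0.5,0,0,0,0,0,0.078],[0.5,0,0,0,0,0,0.078],[0.5,0,0,0,0,0,0.078],[0.5,0,0,0,0,0,0.078],[0.5,0,0,0,0,0,0.04]],
  ],
)

```text
t: 17.13
eef_pos: [0.4243, 0.0133, 0.1584]
tcp_rot: [-3.09, 0.012, 1.103]
ft_force: [0.5, -0.1, 0.6]
grip_width: 0.0467
```

```bash
python3 go.py .389 .2465 .17 61.3
```

```text
t 17.13 pos [0.4243 0.0133 0.1584] rot [-3.09   0.012  1.103] q6 0.23 F [ 0.5 -0.1  0.6] w 0.0467
shift [ 2.4  -1.71 -0.08] rows>= 5.7 | turn [-0.033  0.008  0.021] rows>= 0.5
shift if turned first [ 2.35 -1.79 -0.14]
```

Call:
play_rows(
  plan=[
    [[0.5,0,0,-0.03,-0.033,0.008,0.02],[0.5,0.36,-0.27,-0.04,0,0,0],[0.5,0.36,-0.27,-0.04,0,0,0],[0.5,0.36,-0.27,-0.04,0,0,0],[0.5,0.36,-0.27,-0.04,0,0,0],[0.5,0.36,-0.27,-0.04,0,0,0],[0.5,0.3,-0.23,-0.04,0,0,0],[0.5,0.15,-0.1,-0.02,0,0,0],[0.5,0,0,0,0,0,0],[0.5,0,0,0,0,0,0]],
  ],
)

```text
t: 17.97
eef_pos: [0.3825, 0.2416, 0.1638]
tcp_rot: [-3.116, 0.02, 1.057]
ft_force: [0.2, -0.6, -0.2]
grip_width: 0.0461
```

```bash
python3 -c "
from h import *
snap('wL')"; python3 lid.py wL; python3 go.py .389 .2465 .10 61.3
```

```text
17.9667 [0.3825 0.2416 0.1638] [-3.1159  0.0195  1.0572] [0.311 0.164 1.837 0.006 1.172 0.823] [ 0.2 -0.6 -0.2] 0.0461
yellow (557, 284) 2624 rect [544.6  95.2  43.6  60.9  24.4] circ [540.1  94.5  66.4]
yellow (324, 219) 12990 rect [388.2 246.5  97.7  97.9  61.5] circ [388.4 246.2 135.3]
yellow (332, 23) 4536 rect [466.  374.5  30.1 101.5  60.2] circ [473.4 387.3 101.5]
black (324, 235) 704 rect [386.5 243.5  34.   13.2  61. ] circ [386.  243.5  35.3]
black (52, 42) 1548 rect [289.8 455.6  21.1  39.8  44.2] circ [289.7 455.5  40.2]
t 18.02 pos [0.3824 0.2412 0.1637] rot [-3.115  0.02   1.056] q6 0.82 F [-0.1  0.   0.3] w 0.0463
shift [0.11 0.06 0.79] rows>= 1.5 | turn [-0.017  0.012 -0.009] rows>= 0.3
shift if turned first [0.1  0.04 0.8 ]
```

View pics/wL.png

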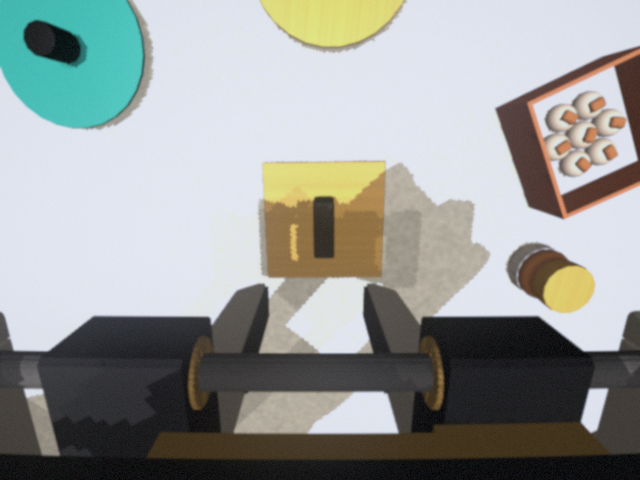

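Square lid confirmed at (.388,.2465), bar yaw 61.4°. The turquoise one is top-left at (75,60) and stays clear.

Call:
play_rows(
  plan=[
    [[0.5,0,0,0,-0.017,0.012,-0.009],[0.5,0.04,0.02,0.1,0,0,0],[0.5,0.04,0.02,0.2,0,0,0],[0.5,0,0,0.2,0,0,0],[0.5,0,0,0.2,0,0,0],[0.5,0,0,0,0,0,0],[0.5,0,0,0,0,0,0]],
  ],
)

```text
t: 18.6
eef_pos: [0.3893, 0.2372, 0.1004]
tcp_rot: [-3.138, 0.008, 1.059]
ft_force: [0.8, 0.8, 0.1]
grip_width: 0.0465
```

```bash
python3 go.py .3885 .2465 .032 61.3
```

```text
t 18.6 pos [0.3893 0.2372 0.1004] rot [-3.138  0.008  1.059] q6 0.82 F [0.8 0.8 0.1] w 0.0465
shift [ 0.1  -0.06  0.85] rows>= 1.7 | turn [-0.002  0.005 -0.007] rows>= 0.1
shift if turned first [ 0.1  -0.06  0.85]
```

Call:
play_rows(
  plan=[
    [[0.5,0.09,-0.06,0.1,-0.002,0.005,-0.007],[0.5,0,0,0.2,0,0,0],[0.5,0,0,0.2,0,0,0],[0.5,0,0,0.15,0,0,0],[0.5,0,0,0.1,0,0,0],[0.5,0,0,0,0,0,0]],
  ],
)

```text
t: 19.1
eef_pos: [0.3933, 0.2434, 0.041]
tcp_rot: [3.139, -0.003, 1.063]
ft_force: [-0.5, -0.8, 0.7]
grip_width: 0.0468
```

```bash
python3 go.py .3885 .2465 .032 61.3
```

```text
t 19.1 pos [0.3933 0.2434 0.041 ] rot [ 3.139e+00 -3.000e-03  1.063e+00] q6 0.82 F [-0.5 -0.8  0.7] w 0.0468
shift [ 0.   -0.07  0.11] rows>= 0.3 | turn [ 0.002 -0.002 -0.004] rows>= 0.1
shift if turned first [ 0.01 -0.07  0.11]
```

Call:
play_rows(
  plan=[
    [[0.5,0,-0.07,0.1,0,0,0],[0.4,0,0,0,0,0,0],[0,0,0,0,0,0,0],[0,0,0,0,0,0,0],[0,0,0,0,0,0,0],[0,0,0,0,0,0,0],[0,0,0,0,0,0,0],[0,0,0,0,0,0,0]],
  ],
)

```text
t: 19.77
eef_pos: [0.3902, 0.2467, 0.0353]
tcp_rot: [3.136, -0.006, 1.062]
ft_force: [1.2, 0.7, -1.5]
grip_width: 0.0158
```

Call:
play_rows(
  plan=[
    [[0,0,0,-0.15,0,0,0],[0,0,0,-0.3,0,0,0],[0,0,0,-0.4,0,0,0],[0,0,0,-0.4,0,0,0],[0,0,0,-0.3,0,0,0],[0,0,0,0,0,0,0]],
  ],
)

```text
t: 20.27
eef_pos: [0.3865, 0.2453, 0.162]
tcp_rot: [-3.141, 0.001, 1.062]
ft_force: [1.3, 0.7, -0.6]
grip_width: 0.0157
```

```bash
python3 go.py .5955 .2105 .16 87; python3 -c "
from h import *
snap('wM')"
```

```text
t 20.27 pos [0.3865 0.2453 0.162 ] rot [-3.141e+00  1.000e-03  1.062e+00] q6 0.83 F [ 1.3  0.7 -0.6] w 0.0157
shift [0.89 2.49 0.02] rows>= 5.1 | turn [-0.     0.    -0.291] rows>= 3.7
shift if turned first [-0.3   2.63  0.02]
20.2667 [0.3865 0.2453 0.162 ] [-3.1411e+00  5.0000e-04  1.0621e+00] [ 0.321  0.158  1.85  -0.     1.135  0.83 ] [ 1.3  0.7 -0.6] 0.0157
```

View pics/wM.png

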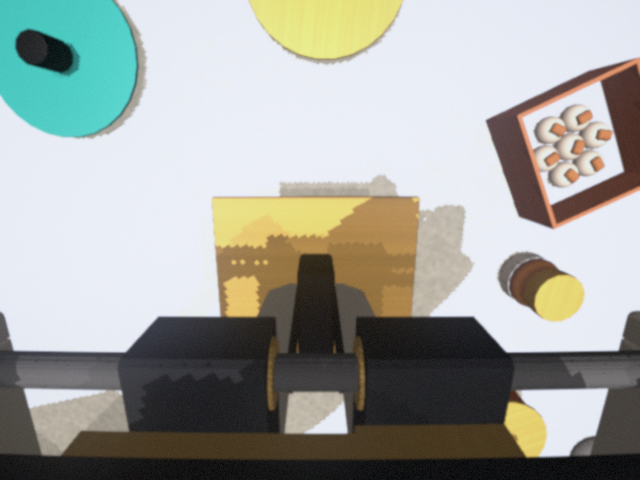

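```bash
python3 off.py wM .0215 212 197 419 197
```

```text
[[ 0.0485 -0.0498  0.0215]
 [ 0.0485  0.0489  0.0215]]
```

Call:
play_rows(
  plan=[
    [[0,0,0,-0.02,0,0,-0.07],[0,0,0,-0.02,0,0,-0.075],[0,0,0,-0.02,0,0,-0.075],[0,0,0,-0.02,0,0,-0.07],[0,-0.03,0.25,-0.02,0,0,0],[0,-0.05,0.42,-0.02,0,0,0],[0,-0.05,0.42,-0.02,0,0,0],[0,-0.05,0.42,-0.02,0,0,0],[0,-0.05,0.42,-0.02,0,0,0],[0,-0.03,0.35,-0.02,0,0,0],[0,0,0.15,0,0,0,0],[0,0,0,0,0,0,0]],
  ],
)

```text
t: 21.32
eef_pos: [0.5741, 0.2135, 0.1488]
tcp_rot: [-3.106, 0.01, 1.544]
ft_force: [-0.4, 0.4, -1.1]
grip_width: 0.0156
```

```bash
python3 go.py .5956 .212 .108 87
```

```text
t 21.32 pos [0.5741 0.2135 0.1488] rot [-3.106  0.01   1.544] q6 0.2 F [-0.4  0.4 -1.1] w 0.0156
shift [-0.01  0.29  0.5 ] rows>= 1.1 | turn [-0.022  0.007  0.016] rows>= 0.4
shift if turned first [-0.    0.27  0.51]
```

Call:
play_rows(
  plan=[
    [[0,0,0,0,-0.022,0.007,0.016],[0,0,0.1,0.05,0,0,0],[0,0,0.1,0.1,0,0,0],[0,0,0.05,0.1,0,0,0],[0,0,0,0.1,0,0,0],[0,0,0,0,0,0,0],[0,0,0,0,0,0,0]],
  ],
)

```text
t: 21.9
eef_pos: [0.5891, 0.2116, 0.1077]
tcp_rot: [-3.124, 0.003, 1.519]
ft_force: [-0.6, 0.1, -2.0]
grip_width: 0.0158
```

```bash
python3 go.py .5956 .212 .0755 87;  python3 -c "
from h import *
snap('sN','side');snap('cN','scene')
a=load('sN')['frame'][120:260,240:440];b=load('cN')['frame'][140:280,300:500]
cv2.imwrite('pics/vN.png',cv2.resize(np.hstack([a,b]),None,fx=2,fy=2)[:,:,::-1])"
```

```text
t 21.9 pos [0.5891 0.2116 0.1077] rot [-3.124e+00  3.000e-03  1.519e+00] q6 0.22 F [-0.6  0.1 -2. ] w 0.0158
shift [0.01 0.09 0.4 ] rows>= 0.8 | turn [-0.011  0.002  0.   ] rows>= 0.1
shift if turned first [0.01 0.08 0.4 ]
21.9 [0.5891 0.2116 0.1077] [-3.1236  0.0034  1.5192] [1.670e-01 5.050e-01 1.487e+00 1.000e-03 1.168e+00 2.180e-01] [-0.6  0.1 -2. ] 0.0158
21.95 [0.5888 0.2115 0.1075] [-3.123   0.0036  1.5192] [1.670e-01 5.050e-01 1.488e+00 1.000e-03 1.168e+00 2.180e-01] [-0.1  1.1 -2.9] 0.0157
```

View pics/vN.png

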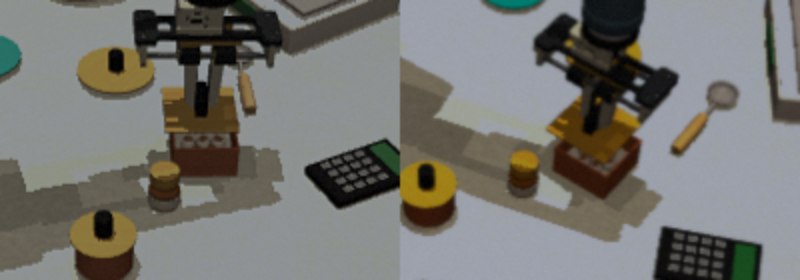

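Call:
play_rows(
  plan=[
    [[0,0.01,0.08,0,-0.011,0.002,0],[0,0,0,0.06,0,0,0],[0,0,0,0.06,0,0,0],[0,0,0,0.06,0,0,0],[0,0,0,0,0,0,0]],
  ],
)

```text
t: 22.42
eef_pos: [0.5971, 0.2127, 0.0947]
tcp_rot: [3.136, -0.001, 1.52]
ft_force: [-0.3, 0.1, -2.2]
grip_width: 0.016
```

```bash
python3 go.py .5956 .212 .0755 87
```

```text
t 22.42 pos [0.5971 0.2127 0.0947] rot [ 3.136e+00 -1.000e-03  1.520e+00] q6 0.22 F [-0.3  0.1 -2.2] w 0.016
shift [-0.01 -0.02  0.24] rows>= 0.5 | turn [ 0.004 -0.001  0.001] rows>= 0.0
shift if turned first [-0.01 -0.02  0.24]
```

Call:
play_rows(
  plan=[
    [[0,-0.01,-0.02,0.06,0.003,0,0],[0,0,0,0.07,0,0,0],[0,0,0,0.06,0,0,0],[0,0,0,0.05,0,0,0],[0,0,0,0,0,0,0]],
  ],
)

```text
t: 22.83
eef_pos: [0.5957, 0.2119, 0.0747]
tcp_rot: [3.14, -0.001, 1.52]
ft_force: [-1.7, -0.5, 5.6]
grip_width: 0.016
```

```bash
python3 go.py .5956 .212 .0755 87
```

```text
t 22.83 pos [0.5957 0.2119 0.0747] rot [ 3.14e+00 -1.00e-03  1.52e+00] q6 0.22 F [-1.7 -0.5  5.6] w 0.016
shift [ 0.   -0.   -0.01] rows>= 0.0 | turn [ 0.001 -0.001  0.001] rows>= 0.0
shift if turned first [ 0.   -0.   -0.01]
```

Contact at the expected height, so the lid is seated. Release and rise.

Call:
play_rows(
  plan=[
    [[0,0,0,0,0,0,0],[0.4,0,0,0,0,0,0],[0.5,0,0,0,0,0,0],[0.5,0,0,0,0,0,0],[0.5,0,0,-0.05,0,0,0],[0.5,0,0,-0.2,0,0,0],[0.5,0,0,-0.4,0,0,0],[0.5,0,0,-0.4,0,0,0],[0.5,0,0,-0.3,0,0,0],[0.5,0,0,0,0,0,0]],
  ],
)

```text
t: 23.67
eef_pos: [0.5945, 0.2115, 0.1851]
tcp_rot: [-3.139, -0.0, 1.52]
ft_force: [0.0, 0.7, 0.2]
grip_width: 0.0465
```

```bash
python3 go.py .488 .412 .15 87;  python3 -c "
from h import *
snap('wO');snap('sO','side');snap('cO','scene')
a=load('sO')['frame'][120:260,240:440];b=load('cO')['frame'][140:280,300:500]
cv2.imwrite('pics/vO.png',cv2.resize(np.hstack([a,b]),None,fx=2,fy=2)[:,:,::-1])"
```

```text
t 23.67 pos [0.5945 0.2115 0.1851] rot [-3.139 -0.     1.52 ] q6 0.22 F [0.  0.7 0.2] w 0.0465
shift [ 2.43 -1.46  0.44] rows>= 5.5 | turn [-0.002 -0.     0.001] rows>= 0.0
shift if turned first [ 2.43 -1.46  0.44]
23.6667 [0.5945 0.2115 0.1851] [-3.1387e+00 -3.0000e-04  1.5196e+00] [1.650e-01 4.370e-01 1.394e+00 1.000e-03 1.313e+00 2.160e-01] [0.  0.7 0.2] 0.0465
23.7167 [0.5938 0.2114 0.1831] [-3.1366e+00  2.0000e-04  1.5197e+00] [1.650e-01 4.380e-01 1.397e+00 1.000e-03 1.311e+00 2.160e-01] [ 0.5 -0.6  0.4] 0.0465
23.7667 [0.5925 0.2111 0.1808] [-3.1329e+00  1.0000e-03  1.5196e+00] [1.65e-01 4.40e-01 1.40e+00 1.00e-03 1.31e+00 2.16e-01] [-0.4  0.7  0.1] 0.0464
```

View pics/vO.png

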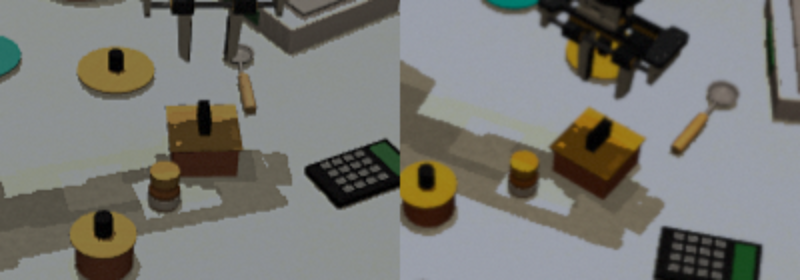

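View pics/wO.png

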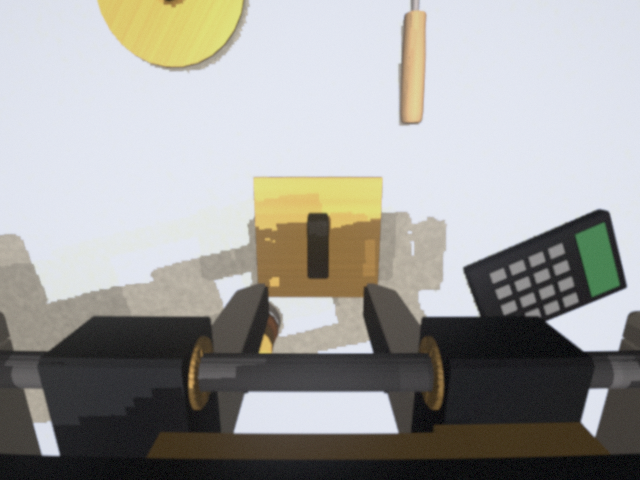

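Call:
play_rows(
  plan=[
    [[0.5,0.25,-0.15,0,0,0,0],[0.5,0.4,-0.24,0,0,0,0],[0.5,0.4,-0.24,0,0,0,0],[0.5,0.4,-0.24,0,0,0,0],[0.5,0.4,-0.24,0,0,0,0],[0.5,0.35,-0.2,0.05,0,0,0],[0.5,0.2,-0.1,0.05,0,0,0],[0.5,0,0,0,0,0,0],[0.5,0,0,0,0,0,0]],
  ],
)

```text
t: 24.57
eef_pos: [0.4769, 0.4107, 0.1519]
tcp_rot: [-3.103, 0.017, 1.514]
ft_force: [-0.2, -1.1, 0.2]
grip_width: 0.0464
```

```bash
python3 -c "
from h import *
snap('wP')"; python3 lid.py wP; python3 go.py .488 .412 .10 87
```

```text
24.5667 [0.4769 0.4107 0.1519] [-3.1033  0.0166  1.5145] [0.53  0.482 1.407 0.008 1.293 0.584] [-0.2 -1.1  0.2] 0.0464
yellow (559, 288) 662 rect [675.3 353.9  53.   12.8  86.1] circ [674.3 353.8  53.3]
yellow (337, 228) 15610 rect [487.7 412.4 116.2 116.1  39.6] circ [487.3 412.8 117.3]
black (336, 237) 757 rect [486.9 415.8  20.5  25.5  10.3] circ [487.  415.9  25.8]
black (69, 186) 1168 rect [292.9 464.5  39.   20.7   7.1] circ [292.9 464.9  39. ]
t 24.62 pos [0.4767 0.4103 0.1516] rot [-3.102  0.017  1.514] q6 0.58 F [-0.6 -0.1 -1. ] w 0.0468
shift [0.04 0.17 0.64] rows>= 1.3 | turn [-0.025  0.011 -0.003] rows>= 0.3
shift if turned first [0.03 0.14 0.65]
```

View pics/wP.png

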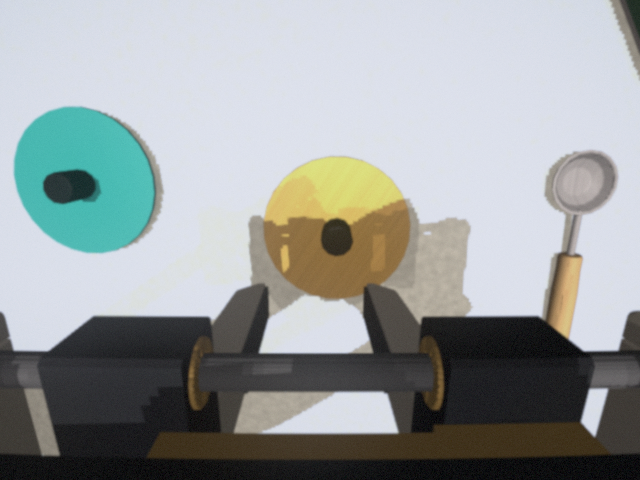

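Call:
play_rows(
  plan=[
    [[0.55,0,0,0,-0.025,0.011,0],[0.55,0.01,0.07,0.1,0,0,0],[0.55,0.01,0.07,0.15,0,0,0],[0.55,0,0,0.15,0,0,0],[0.55,0,0,0.15,0,0,0],[0.55,0,0,0,0,0,0],[0.55,0,0,0,0,0,0]],
  ],
)

```text
t: 25.2
eef_pos: [0.4944, 0.403, 0.0994]
tcp_rot: [-3.137, 0.005, 1.504]
ft_force: [0.3, 0.6, -0.1]
grip_width: 0.0511
```

```bash
python3 go.py .4877 .4125 .032 87
```

```text
t 25.2 pos [0.4944 0.403  0.0994] rot [-3.137  0.005  1.504] q6 0.58 F [ 0.3  0.6 -0.1] w 0.0511
shift [ 0.12 -0.09  0.84] rows>= 1.6 | turn [-0.003  0.003 -0.009] rows>= 0.1
shift if turned first [ 0.11 -0.09  0.84]
```

Call:
play_rows(
  plan=[
    [[0.55,0.1,-0.08,0.1,-0.003,0.003,-0.009],[0.55,0,0,0.2,0,0,0],[0.55,0,0,0.2,0,0,0],[0.55,0,0,0.15,0,0,0],[0.55,0,0,0.1,0,0,0],[0.55,0,0,0,0,0,0]],
  ],
)

```text
t: 25.7
eef_pos: [0.4909, 0.4128, 0.0368]
tcp_rot: [3.139, -0.003, 1.518]
ft_force: [-0.7, 0.1, -0.2]
grip_width: 0.0514
```

```bash
python3 go.py .4877 .4125 .032 87
```

```text
t 25.7 pos [0.4909 0.4128 0.0368] rot [ 3.139e+00 -3.000e-03  1.518e+00] q6 0.58 F [-0.7  0.1 -0.2] w 0.0514
shift [-0.01 -0.04  0.06] rows>= 0.1 | turn [ 0.002 -0.002 -0.   ] rows>= 0.0
shift if turned first [-0.01 -0.04  0.06]
```

Call:
play_rows(
  plan=[
    [[0.5,0,-0.04,0.05,0,0,0],[0.4,0,0,0,0,0,0],[0,0,0,0,0,0,0],[0,0,0,0,0,0,0],[0,0,0,0,0,0,0],[0,0,0,0,0,0,0],[0,0,0,0,0,0,0]],
  ],
)

```text
t: 26.28
eef_pos: [0.4884, 0.4146, 0.0353]
tcp_rot: [3.135, -0.006, 1.519]
ft_force: [-0.3, -0.2, -1.6]
grip_width: 0.0236
```

Call:
play_rows(
  plan=[
    [[0,0,0,-0.15,0,0,0],[0,0,0,-0.3,0,0,0],[0,0,0,-0.4,0,0,0],[0,0,0,-0.4,0,0,0],[0,0,0,-0.4,0,0,0],[0,0,0,-0.1,0,0,0]],
  ],
)

```text
t: 26.78
eef_pos: [0.4848, 0.4119, 0.1798]
tcp_rot: [-3.139, 0.0, 1.519]
ft_force: [0.3, 0.4, -0.4]
grip_width: 0.0235
```

```bash
python3 go.py .4865 -.439 .18 87; python3 -c "
from h import *
snap('wQ')"
```

```text
t 26.78 pos [0.4848 0.4119 0.1798] rot [-3.139  0.     1.519] q6 0.58 F [ 0.3  0.4 -0.4] w 0.0235
shift [-10.62   0.58  -0.  ] rows>= 20.4 | turn [-0.002  0.     0.   ] rows>= 0.0
shift if turned first [-10.62   0.58  -0.  ]
26.7833 [0.4848 0.4119 0.1798] [-3.1391e+00  1.0000e-04  1.5186e+00] [5.280e-01 4.490e-01 1.388e+00 1.000e-03 1.306e+00 5.800e-01] [ 0.3  0.4 -0.4] 0.0235
```

View pics/wQ.png

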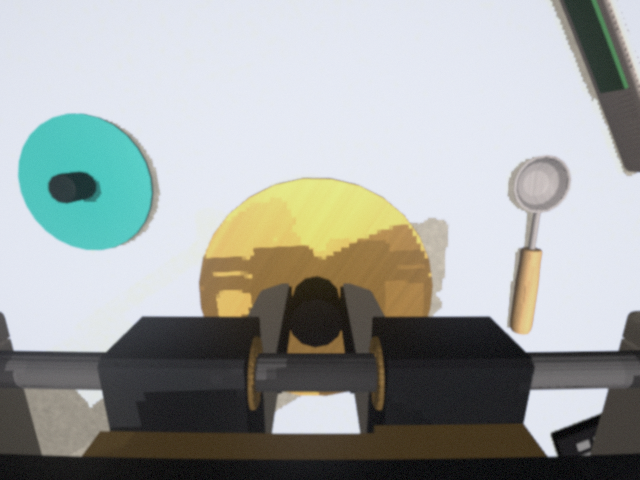

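```bash
python3 off.py wQ .0213 318 178 200 285 432 285
```

```text
[[ 0.0577  0.0001  0.0213]
 [ 0.0039 -0.06    0.0214]
 [ 0.004   0.0582  0.0212]]
```

Call:
play_rows(
  plan=[
    [[0,-0.2,0.01,-0.02,0,0,0],[0,-0.4,0.02,-0.02,0,0,0],[0,-0.45,0.02,-0.02,0,0,0],[0,-0.45,0.02,-0.02,0,0,0],[0,-0.45,0.02,-0.02,0,0,0],[0,-0.45,0.02,-0.02,0,0,0],[0,-0.45,0.02,-0.02,0,0,0],[0,-0.45,0.02,-0.02,0,0,0],[0,-0.45,0.02,-0.02,0,0,0],[0,-0.45,0.02,-0.02,0,0,0],[0,-0.4,0.02,-0.02,0,0,0],[0,-0.2,0,0,0,0,0]],
  ],
)

```text
t: 27.83
eef_pos: [0.4726, 0.0155, 0.1838]
tcp_rot: [-3.123, -0.0, 1.528]
ft_force: [0.4, 0.0, -1.8]
grip_width: 0.0234
```

```bash
python3 go.py .4865 -.439 .17 87
```

```text
t 27.83 pos [0.4726 0.0155 0.1838] rot [-3.123 -0.     1.528] q6 -0.16 F [ 0.4  0.  -1.8] w 0.0234
shift [-5.67  0.42  0.16] rows>= 10.9 | turn [-0.012 -0.     0.006] rows>= 0.2
shift if turned first [-5.66  0.47  0.17]
```

Call:
play_rows(
  plan=[
    [[0,-0.3,0.02,0,-0.012,0,0.006],[0,-0.45,0.03,0,0,0,0],[0,-0.45,0.03,0,0,0,0],[0,-0.45,0.03,0,0,0,0],[0,-0.45,0.04,0,0,0,0],[0,-0.45,0.04,0,0,0,0],[0,-0.45,0.04,0,0,0,0],[0,-0.45,0.04,0,0,0,0],[0,-0.45,0.04,0,0,0,0],[0,-0.45,0.04,0,0,0,0],[0,-0.45,0.04,0,0,0,0],[0,-0.3,0.03,0,0,0,0]],
  ],
)

```text
t: 28.83
eef_pos: [0.4715, -0.4077, 0.1636]
tcp_rot: [-3.121, -0.016, 1.516]
ft_force: [0.6, 0.7, -1.0]
grip_width: 0.0231
```

Call:
play_rows(
  plan=[
    [[0,0,0,0,0,0,0],[0,0,0,0,0,0,0]],
  ],
)

```text
t: 29.0
eef_pos: [0.4692, -0.4128, 0.1592]
tcp_rot: [-3.118, -0.017, 1.51]
ft_force: [0.3, 0.8, -1.6]
grip_width: 0.0236
```

```bash
python3 go.py .4875 -.4367 .11 87
```

```text
t 29.0 pos [ 0.4692 -0.4128  0.1592] rot [-3.118 -0.017  1.51 ] q6 -0.83 F [ 0.3  0.8 -1.6] w 0.0236
shift [-0.29  0.26  0.6 ] rows>= 1.4 | turn [-0.015 -0.011 -0.005] rows>= 0.2
shift if turned first [-0.29  0.24  0.62]
```

Call:
play_rows(
  plan=[
    [[0,0,0,0,-0.015,-0.011,-0.005],[0,-0.1,0.09,0.05,0,0,0],[0,-0.1,0.09,0.1,0,0,0],[0,-0.08,0.06,0.1,0,0,0],[0,0,0,0.1,0,0,0],[0,0,0,0.05,0,0,0],[0,0,0,0,0,0,0],[0,0,0,0,0,0,0]],
  ],
)

```text
t: 29.67
eef_pos: [0.4881, -0.4312, 0.1176]
tcp_rot: [-3.134, -0.01, 1.521]
ft_force: [-0.0, 0.3, -1.3]
grip_width: 0.0233
```

```bash
python3 go.py .4875 -.4367 .0755 87;  python3 -c "
from h import *
snap('sR','side');snap('cR','scene')
a=load('sR')['frame'][320:460,230:430];b=load('cR')['frame'][270:410,120:320]
cv2.imwrite('pics/vR.png',cv2.resize(np.hstack([a,b]),None,fx=2,fy=2)[:,:,::-1])"
```

```text
t 29.67 pos [ 0.4881 -0.4312  0.1176] rot [-3.134 -0.01   1.521] q6 -0.85 F [-0.   0.3 -1.3] w 0.0233
shift [-0.07 -0.    0.52] rows>= 1.0 | turn [-0.005 -0.006  0.002] rows>= 0.1
shift if turned first [-0.07 -0.    0.53]
29.6667 [ 0.4881 -0.4312  0.1176] [-3.1344 -0.0101  1.5214] [-8.950e-01  5.330e-01  1.411e+00  1.000e-03  1.209e+00 -8.460e-01] [-0.   0.3 -1.3] 0.0233
29.7167 [ 0.4881 -0.4311  0.1176] [-3.1343 -0.0103  1.5213] [-8.950e-01  5.330e-01  1.412e+00  1.000e-03  1.210e+00 -8.460e-01] [ 0.4 -0.2 -2. ] 0.0236
```

View pics/vR.png

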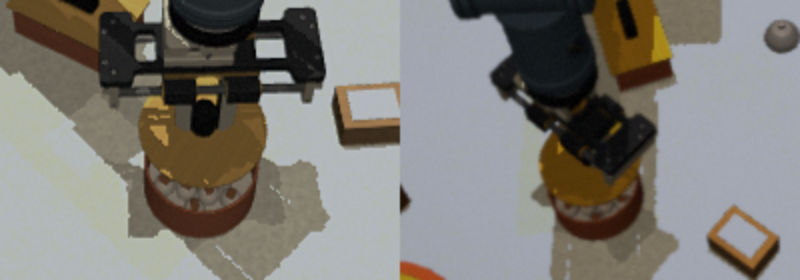

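Call:
play_rows(
  plan=[
    [[0,-0.07,0,0,-0.005,-0.006,0.002],[0,0,0,0.07,0,0,0],[0,0,0,0.08,0,0,0],[0,0,0,0.08,0,0,0],[0,0,0,0,0,0,0],[0,0,0,0,0,0,0]],
  ],
)

```text
t: 30.27
eef_pos: [0.4881, -0.4382, 0.0999]
tcp_rot: [3.137, 0.004, 1.517]
ft_force: [1.0, -0.2, -1.9]
grip_width: 0.0236
```

```bash
python3 go.py .4875 -.4367 .0755 87;  python3 -c "
from h import *
snap('sS','side');snap('cS','scene')
a=load('sS')['frame'][320:460,230:430];b=load('cS')['frame'][270:410,120:320]
cv2.imwrite('pics/vS.png',cv2.resize(np.hstack([a,b]),None,fx=2,fy=2)[:,:,::-1])"
```

```text
t 30.27 pos [ 0.4881 -0.4382  0.0999] rot [3.137 0.004 1.517] q6 -0.85 F [ 1.  -0.2 -1.9] w 0.0236
shift [ 0.02 -0.01  0.31] rows>= 0.6 | turn [ 0.003  0.002 -0.001] rows>= 0.0
shift if turned first [ 0.02 -0.01  0.31]
30.2667 [ 0.4881 -0.4382  0.0999] [3.1373 0.0036 1.5174] [-9.020e-01  5.470e-01  1.434e+00  1.000e-03  1.154e+00 -8.490e-01] [ 1.  -0.2 -1.9] 0.0236
30.3167 [ 0.4879 -0.438   0.0997] [3.1378 0.0032 1.5175] [-9.020e-01  5.470e-01  1.435e+00  1.000e-03  1.155e+00 -8.490e-01] [-0.5  0.3 -2.7] 0.0234
```

View pics/vS.png

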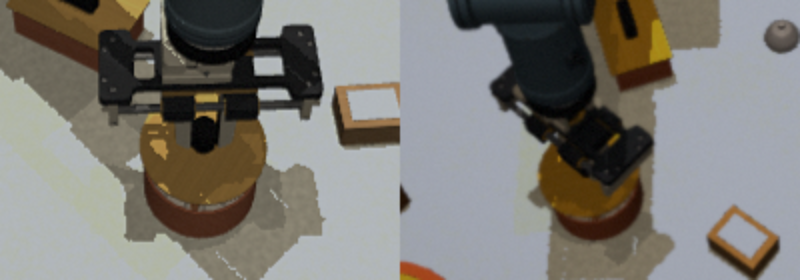

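```bash
python3 - <<'E'
from h import *
t=np.linspace(0,2*np.pi,200)
def circ(c,r,z): return np.c_[c[0]+r*np.cos(t),c[1]+r*np.sin(t),np.full(200,z)]
tin=(.4865,-.439); lid=(.4881-.001,-.4382-.0023)
out=[]
for n,(y,x) in (("sS",(320,230)),("cS",(270,120))):
    f=load(n); g=cv2.resize(f["frame"][y:y+140,x:x+200],None,fx=2,fy=2)
    g=cv2.resize(g,None,fx=1,fy=1)
    for c,r,z,col in ((tin,.055,.05,(0,255,0)),(lid,.06,.0999-.0215,(0,0,255))):
        p=project(f,circ(c,r,z)); cv2.polylines(g,[((p-[x,y]+.5)*2).astype(int)],True,col,1)
    out.append(g)
cv2.imwrite("pics/ov.png",np.hstack(out)[:,:,::-1])
E
```

```text
(no output)
```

View pics/ov.png

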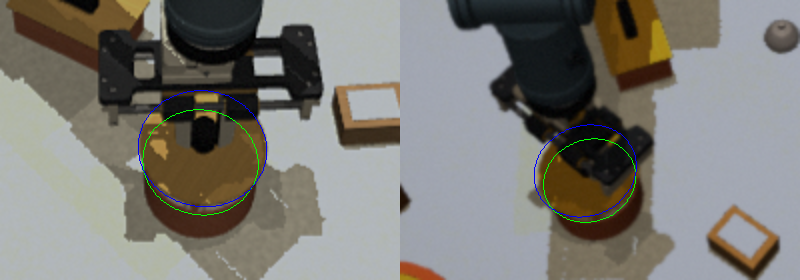

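```bash
python3 - <<'E'
from h import *
from scipy.optimize import least_squares
# big tin outer silhouette at z=.05: far-from-camera half of copper contour, known radius
for n in ("wC","scene0","side0"):
  for c0,r in (((.4865,-.439),.055),((.4425,.0095),.037)):
    f=load(n); hsv=cv2.cvtColor(f["frame"],cv2.COLOR_RGB2HSV)
    m=cv2.inRange(hsv,(0,70,35),(16,255,255)); m=cv2.morphologyEx(m,cv2.MORPH_CLOSE,np.ones((3,3)))
    cs=cv2.findContours(m,cv2.RETR_EXTERNAL,cv2.CHAIN_APPROX_NONE)[0]
    u=project(f,[c0[0],c0[1],.05])[0]
    c=[c for c in cs if cv2.pointPolygonTest(cv2.convexHull(c),tuple(map(float,u)),False)>0 and 300<cv2.contourArea(cv2.convexHull(c))<12000]
    if not c: print(n,"none");continue
    c=max(c,key=cv2.contourArea); pts=cv2.convexHull(c).reshape(-1,2)
    pts=c.reshape(-1,2).astype(float)
    w=cast(f,pts,.05); cam=campose(f)[1][:2]
    d=(np.array(c0)-cam);d/=np.linalg.norm(d)
    cc=np.array(c0)
    for _ in range(5):
        rel=w-cc; ang=rel@d/np.linalg.norm(rel,axis=1)
        s=w[(ang>0.15)&(np.abs(np.linalg.norm(rel,axis=1)-r)<.012)]
        cc=least_squares(lambda p:np.hypot(*(s-p).T)-r,cc,loss="soft_l1",f_scale=.001).x
    print(n,c0,"fit",cc.round(4),len(s),"rms",np.std(np.hypot(*(s-cc).T)-r).round(4), "free r:",least_squares(lambda p:np.hypot(*(s-p[:2]).T)-p[2],[*cc,r]).x.round(4))
E
```

```text
wC (0.4865, -0.439) fit [ 0.4857 -0.4373] 119 rms 0.0006 free r: [ 0.4862 -0.4395  0.0533]
wC (0.4425, 0.0095) fit [0.4426 0.0087] 94 rms 0.0006 free r: [0.4425 0.0105 0.0356]
scene0 (0.4865, -0.439) fit [ 0.4918 -0.4393] 56 rms 0.001 free r: [ 0.4903 -0.4383  0.0535]
scene0 (0.4425, 0.0095) fit [0.4483 0.0105] 30 rms 0.0012 free r: [0.4468 0.0123 0.0351]
side0 (0.4865, -0.439) fit [ 0.487  -0.4401] 69 rms 0.0006 free r: [ 0.4872 -0.4391  0.0542]
side0 (0.4425, 0.0095) fit [0.443  0.0092] 33 rms 0.0012 free r: [0.443  0.0103 0.0361]
```

The rim fits agree on the tin at (.4865,-.439). The scene camera has a constant +5 mm x bias on everything. Lowering now.

Call:
play_rows(
  plan=[
    [[0,0.02,-0.01,0.07,0.003,0.002,0],[0,0,0,0.08,0,0,0],[0,0,0,0.07,0,0,0],[0,0,0,0.06,0,0,0],[0,0,0,0,0,0,0]],
  ],
)

```text
t: 30.78
eef_pos: [0.4876, -0.4365, 0.0759]
tcp_rot: [-3.141, 0.001, 1.518]
ft_force: [0.2, -0.3, -2.3]
grip_width: 0.0234
```

```bash
python3 go.py .4875 -.4367 .0755 87
```

```text
t 30.78 pos [ 0.4876 -0.4365  0.0759] rot [-3.141e+00  1.000e-03  1.518e+00] q6 -0.85 F [ 0.2 -0.3 -2.3] w 0.0234
shift [-0. -0.  0.] rows>= 0.0 | turn [-0.     0.001 -0.   ] rows>= 0.0
shift if turned first [-0. -0.  0.]
```

Call:
play_rows(
  plan=[
    [[0,0,0,0.02,0,0,0],[0,0,0,0,0,0,0],[0.4,0,0,0,0,0,0],[0.5,0,0,0,0,0,0],[0.5,0,0,0,0,0,0],[0.5,0,0,-0.05,0,0,0],[0.5,0,0,-0.2,0,0,0],[0.5,0,0,-0.4,0,0,0],[0.5,0,0,-0.4,0,0,0],[0.5,0,0,-0.4,0,0,0],[0.5,0,0,-0.3,0,0,0],[0.5,0,0,0,0,0,0]],
  ],
)

```text
t: 31.78
eef_pos: [0.4874, -0.4361, 0.2208]
tcp_rot: [-3.14, -0.001, 1.518]
ft_force: [0.6, -0.1, 0.4]
grip_width: 0.0466
```

```bash
python3 -c "
from h import *
snap('wT');snap('sT','side');snap('cT','scene')
a=load('sT')['frame'][120:460,200:440];b=load('cT')['frame'][130:470,160:460]
cv2.imwrite('pics/vT.png',cv2.resize(np.hstack([a,b]),None,fx=1.45,fy=1.45,interpolation=cv2.INTER_CUBIC)[:,:,::-1])"
```

```text
31.7833 [ 0.4874 -0.4361  0.2208] [-3.1400e+00 -5.0000e-04  1.5177e+00] [-9.000e-01  4.540e-01  1.279e+00 -1.000e-03  1.410e+00 -8.470e-01] [ 0.6 -0.1  0.4] 0.0466
31.8333 [ 0.487  -0.4357  0.2188] [-3.1388e+00 -1.9000e-03  1.5177e+00] [-9.000e-01  4.560e-01  1.282e+00 -1.000e-03  1.408e+00 -8.470e-01] [ 0.8 -0.5 -0. ] 0.0467
31.8833 [ 0.4862 -0.4348  0.2162] [-3.136  -0.005   1.5177] [-9.000e-01  4.580e-01  1.285e+00 -1.000e-03  1.407e+00 -8.470e-01] [ 0.4  0.  -0.9] 0.0466
```

View pics/vT.png

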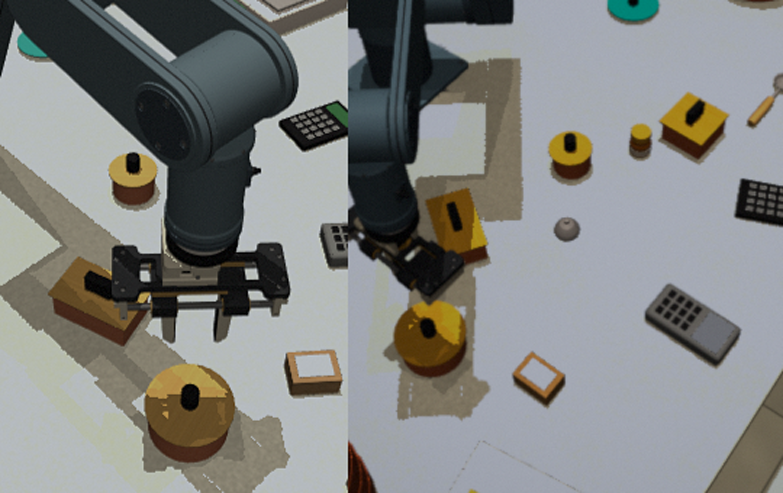

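View pics/wT.png

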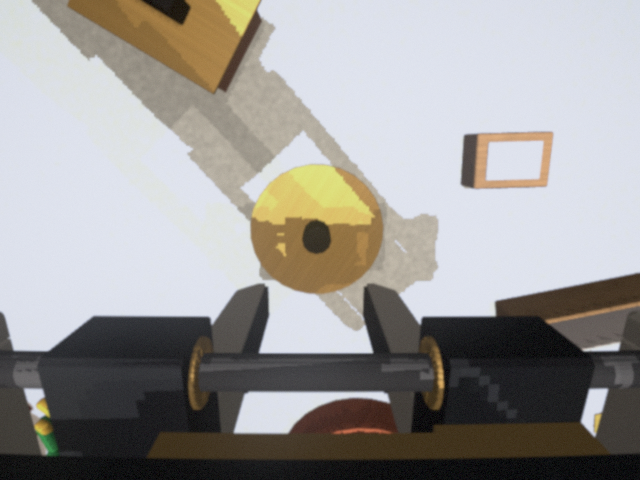

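```bash
python3 - <<'E'
from h import *
for n,nm,t,dims in (("wG","oblong",(.376,-.2445),"132x82"),("wK","small",(.4425,.0095),"84"),("wO","square",(.5955,.2105),"100"),("wT","big",(.4865,-.439),"120")):
    f=load(n); hsv=cv2.cvtColor(f["frame"],cv2.COLOR_RGB2HSV)
    m=cv2.inRange(hsv,(13,110,40),(34,255,255)); m[318:]=0
    u=project(f,[*t,.054])[0]
    for c in cv2.findContours(cv2.morphologyEx(m,cv2.MORPH_CLOSE,np.ones((3,3))),cv2.RETR_EXTERNAL,cv2.CHAIN_APPROX_NONE)[0]:
        h=cv2.convexHull(c)
        if cv2.contourArea(h)<3000 or cv2.pointPolygonTest(h,tuple(map(float,u)),False)<0: continue
        w=(cast(f,h,.054)*1000).astype(np.float32)
        r=cv2.minAreaRect(w); print(nm,dims,np.round(r[0],1),np.round(r[1],1),round(r[2],1),"d from tin",np.round(np.array(r[0])-np.array(t)*1000,1))
E
```

```text
oblong 132x82 [ 375.8 -246.4] [ 81.3 129.2] 56.1 d from tin [-0.2 -1.9]
small 84 [441.4   8.7] [80.8 80.8] 13.4 d from tin [-1.1 -0.8]
square 100 [594.7 211.3] [97.6 98.1] 86.9 d from tin [-0.8  0.8]
big 120 [ 487.  -438.7] [115.5 116.2] 84.3 d from tin [0.5 0.3]
```

```bash
python3 -c "
from workcell import job, monitor
s=monitor.observe();print(s['t'],s['eef_pos'],s['grip_width'])
print(job.sign_off())"
```

```text
31.9333 [ 0.48556495 -0.43395139  0.21417786] 0.046394470566413416
the job is handed in; nothing more can be done
None
```

All four lids are on their own tins and released, and I handed the job in at about 32 s. The gripper was open and clear at TCP height 0.21 m, and I never touched the turquoise look-alike.

- **Centring:** in the last wrist pictures each lid centre lay within 2 mm of the tin position I measured before placing it. By axis (x, y), big is off by 0.5/0.3 mm, small 1.1/0.8, square 0.8/0.8 and oblong 0.2/1.9.
- **Seating:** the apparent plate sizes match rim height and the lids look flat in the side and scene views. I checked level only by eye. The square lid gave about 6 N of contact at the expected height. The other three were let go at or within about 2 mm of the calculated seated height, with no clear contact force.
- **Disagreement:** the scene camera reads about 5 mm further out in x than the wrist camera, on lids and tins alike, and the side camera agrees with the wrist on the tins. I used the wrist camera's positions.
- **Tins:** I did not measure them again once they were covered, but no tin looked moved in the pictures.

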